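# Discharge the cooling pan through the chute into the sliding bin

### The job

Push the blue bin fully home under the chute, against its stop. Then pick up the steel pan by its red grip, carry it level to the chute and tip it with its open edge just over the mouth so that all three brazed tees drop through into the bin, none of them on the bench. Set the empty pan back down upright on the white soldering board, let go, and leave everything else on the bench where it is.

Things in the scene. Friction and masses are not known exactly. Their poses are not given: they have to be found in the camera images.
- carriage (a joint): carriage that carries the blue bin; value in m = how far it is pulled out from its home stop: 0 is fully home (bin right under the chute), at most 0.17. It slides along the station's y axis, home towards the station's +y. Friction about 2 N and light damping, no spring, no catch: it stays where it is left. Carriage with bin 0.6 to 1.3 kg.
- push_bar (a point): centre of the push bar at the carriage's -y end: level round bar with black sleeve, 92 mm long along station x, 16 mm thick, on uprights 12 mm thick at its ends, 130 mm above the bench. Moves with the carriage; axes as the station's. The bin's middle lies 165 mm from here towards station +y. Push it towards +y from its -y side, or pinch it from above.
- bin_floor (a point): centre of the inner floor of the blue bin, 44 mm above the bench; moves with the carriage, axes as the station's. Bin outside 164 mm (x) by 150 mm (y), 4 mm walls, rim 120 mm above the bench (76 mm above this point).
- chute_mouth (a point): centre of the chute's mouth in the plane of its rim, 200 mm above the bench; fixed; axes are the station's (z up, y along the rails). Sheet-steel hopper, mouth 200 mm along x by 180 mm along y, walls sloping about 45 degrees to a spout 100 by 100 mm that ends 130 mm above the bench, 10 mm above the bin's rim. Two posts on its +x side, tops below the rim.
- pan_grip (a point): centre of the pan's red grip, a fixed flat bar bridging the pan's middle along pan y: 112 mm long, 14 mm thick (pan x), 22 mm high. This point is 78 mm above the pan's underside and 93 mm above the board's. Axes: the pan's, z up. Grip it from above, fingers closing along pan x. Pan 0.25 to 0.5 kg, plus 0.36 kg of tees.
- pan_lip (a point): middle of the pan's open front edge, on the floor's top: 85 mm towards pan -x and 74 mm below pan_grip; axes the pan's. Steel scoop pan, 170 mm (x) by 130 mm (y), 4 mm floor, walls 46 mm high at back (+x) and sides (28 mm at the front part), no wall at the front (-x). The tees start to slide out at about 20 degrees of tilt; 45 degrees empties it.
- tee_a: brass pipe tee with a copper stub brazed in, lying in the pan; straight run 66 mm long along its own y, 26 mm in diameter, branch 30 mm long along its own +x; origin on the run's axis at its middle. About 0.12 kg.
- tee_b: second tee, the same.
- tee_c: third tee, the same.
- board: white ceramic soldering board lying on the bench, 300 mm (x) by 240 mm (y), 15 mm thick, fixed; origin at the centre of its underside. The pan starts on the part nearer the robot (-x), the V-block and the flux jar stand near its far edge.
- vblock: dark steel V-block on the board, 50 x 70 x 48 mm; origin at the centre of its underside. Bystander.
- flux_jar: jar with white cap, 60 mm in diameter, 62 mm high, standing near the board's far edge beside the V-block, bystander; origin at the centre of its underside.
- hammer: hammer 240 mm long lying behind the work, bystander.
- flux_brush: brush 180 mm long lying behind the work, bystander.
- spanner: spanner 180 mm long lying behind the work, bystander.
- flat_bar: dark steel flat bar 180 x 25 x 8 mm lying on the left, bystander.
- station: the bolted-down station of chute, rails and sliding bin; base plate 240 mm (x) by 470 mm (y); origin on the bench, the chute is 120 mm from here towards +y. Axes: y along the rails, towards home.
- table: the bench, its top at z = 0.
Mind the look-alikes: they are no part of the job. What is shaped like the part that bears pan_grip but yellow is not meant.

How it is judged:
By the outcome, as a careful person would: the job done as asked, in the order asked, and still so for the second after the job is handed in, with the robot touching nothing.
It also fails if it takes over 72 s, if anything falls off the work surface, if the arm or the gripper's body presses on something with over 40 N, if the wrist force passes 120 N, or if a joint passes its speed limit or range.

### The arm

A 6-joint arm with a two-finger parallel gripper is mounted at the origin on the work surface. World frame = base frame: x ahead of the robot, y to its left, z up, the work surface at z = 0. Lengths are in m, angles in degrees, forces in N, time in s.
With the tool pointing down it reaches from about 0.375 to 0.9 m from the base axis. Payload 3.1 kg.
Tool frame: the origin (TCP) lies at the very end of the fingers, on their centre line; the grasp point (between the pads) lies 19 mm behind it; z points along the fingers, y is the line along which they close (so a half turn about z gives the same grasp; the last joint's range is limited). The gripper opens to 87 mm and grips with 3 to 60 N. Pads are 19 mm wide; open, the fingers measure 117 mm over their backs; the gripper's body (75 mm by 190 mm) begins 51 mm behind the grasp point.
Start: joints at [59.845, 30.224, 82.088, -0, 67.689, -10.227], TCP at [0.213, 0.588, 0.223] pointing down, gripper open.
Joint ranges: [-176.69, 176.69], [-43.24, 126.21], [12.49, 139.97], [-82, 262], [0, 151.66], [-163.58, 163.58]. Speed limits (degrees/s): [159.86, 159.86, 180, 180, 180, 180].

### API

Orientations are given as a 3x3 rotation matrix whose columns are the frame's x, y, z axes.
In Python, from rig import * gives the robot as it stands.
- The arm moves only by the tool jog_arm, never from a script. Its arguments are lists of equal length, an entry for each row: "delta_pos": the shift along the world's x, y, z in cm, a list of three; "turn": the turn about the world's z in degrees; "grip": the closure, from 0 (fully open) to 1 (shut). In form: {"delta_pos": [[x, y, z], ...], "turn": [turn, ...], "grip": [grip, ...]}. A call has 1 to 12 rows; each row is the pose to reach, as a shift and turn from the pose commanded when the call began; what a row does not reach only later rows make up. A row lasts 1/8 s, in which the tool goes at most 62.5 mm and 10.7 degrees, less where a joint would pass 70% of its speed; a pose out of reach is approached as far as the arm can. A call with a gripper value outside its range is refused whole. The fingers move at their own pace and stop on an object; the grip force is fixed at half the most. Time passes only in rows, so rows that repeat a pose let the fingers close. It gives the time, the measured TCP pose, the force, the opening and the grip force at its end, in the units of the state.
- read_state(): the state, without advancing time (a new reading comes with each control period).
- capture(name): name is "side" or "top" or "wrist"; returns a dict with "color" (420x560x3 uint8, blue, green, red), "fovy" (degrees; the focal length in pixels is half the picture's height over the tangent of half this angle, whatever the lens; pixels are square), "cx", "cy" (the principal point, pixels), "k1" (the pictures are not rectified: a ray, as slopes to the right and down, at radius r is drawn at 1 + k1 r^2 times it, then the intrinsics apply), "camera_from_world" (4x4, takes a point from world to camera coordinates). Camera axes: x right, y up, looking along -z (the intrinsics and any distortion apply to the point x, -y, -z); pixel columns grow to the right and rows downward; lengths in m; the calibration is good to about 2 mm. A picture is of the moment at which its call begins. There is no depth.
- hand_in(): hands the job in; it is judged then, once.
The state is a dict: "time_s": time; "joint_positions": joint angles; "qvel": joint speeds; "tau": joint torques, N m; "position": TCP position; "tcp_rot": TCP orientation; "force": force on the tool from outside, world axes, zero at the start; "moment": the same for the moment, N m; "opening": opening from 0.0 (shut) to 1.0 (fully open); "grasp_force": force on a finger pad.
Only numpy, scipy, OpenCV 4.12 (cv2) and the standard library are available. Lean on these libraries where they do the work, as an engineer would, in place of code of your own. Each camera call takes 0.05 s, during which the arm holds its last target. There are 200 camera calls.

## Working session

There is one attempt and no reset: what is moved stays moved. The work goes in short steps, Python scripts to look and compute and a tool call to move; the robot and the scene stay as the last step left them, time stands still between calls to the robot, and variables do not carry over. Pictures are saved under pics/ and viewed, at most 10 in all, crops included, and the job is handed in when it is done.

Besides the shell and the picture viewer there is one more tool, called as name([rows], argument=value, ...), one row to a line, values as JSON. jog_arm: Moves the arm, as the interface text tells. Its arguments: {"type":"object","properties":{"delta_pos":{"type":"array"},"turn":{"type":"array"},"grip":{"type":"array"}},"required":["delta_pos","turn","grip"]}

```bash
ls; mkdir -p pics
cat > h.py <<'E'
from rig import *
import numpy as np, cv2
def cam(n):
    c=capture(n); K=None
    return c
def intr(c):
    h=c["color"].shape[0]; f=h/2/np.tan(np.radians(c["fovy"]/2)); return f
def project(c,P):
    P=np.atleast_2d(P); T=np.array(c["camera_from_world"]); q=P@T[:3,:3].T+T[:3,3]
    s=np.c_[q[:,0]/-q[:,2],-q[:,1]/-q[:,2]]; r2=(s**2).sum(1,keepdims=True)
    return s*(1+c["k1"]*r2)*intr(c)+[c["cx"],c["cy"]]
def at_z(c,uv,z):
    "world points of pixels on the plane(s) z"
    uv=np.atleast_2d(uv).astype(float); f=intr(c)
    K=np.array([[f,0,c["cx"]],[0,f,c["cy"]],[0,0,1]])
    s=cv2.undistortPoints(uv[:,None],K,np.array([c["k1"],0,0,0.]))[:,0]
    T=np.array(c["camera_from_world"]); R=T[:3,:3]; o=-R.T@T[:3,3]
    d=np.c_[s[:,0],-s[:,1],-np.ones(len(s))]@R
    return o+d*((np.broadcast_to(z,len(s))-o[2])/d[:,2])[:,None]
E
python3 - <<'E'
from h import *
for n in("top","side"):
    c=capture(n); cv2.imwrite(f"pics/{n}1.png",c["color"])
    T=np.array(c["camera_from_world"]); print(n,c["fovy"],c["k1"],-T[:3,:3].T@T[:3,3])
s=read_state(); print(s)
E
```

```text
pics
top 45.57718081032198 -0.114144262625014 [0.42453992 0.11987256 1.40074835]
side 52.97090956790716 -0.03778994994189083 [0.1906715  0.9730973  0.77018202]
{'time_s': 0.1, 'joint_positions': array([ 5.98439925e+01,  3.02712190e+01,  8.21493097e+01, -1.30570627e-04,
        6.76889488e+01, -1.02278145e+01]), 'qvel': array([-0.0402791 , -0.11252065, -0.11988244, -0.00296957, -0.01220947,
       -0.05457173]), 'tau': array([-2.73927690e-04, -4.40984094e+01, -1.77149874e+01,  6.34892634e-02,
        5.33940364e-02, -2.55990454e-05]), 'position': array([0.21266924, 0.58700601, 0.22169397]), 'tcp_rot': array([[-9.40120660e-01,  3.40840471e-01, -9.58050582e-04],
       [ 3.40841651e-01,  9.40119267e-01, -1.65320353e-03],
       [ 3.37203140e-04, -1.88075434e-03, -9.99998175e-01]]), 'force': array([1.08378387, 0.15781876, 0.2609495 ]), 'moment': array([-0.01719183, -0.04232065, -0.04796242]), 'grasp_force': 0.0, 'opening': 0.9998486390038094}
```

View pics/top1.png

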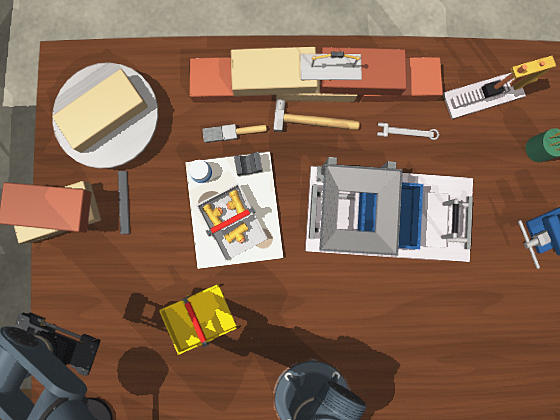

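View pics/side1.png

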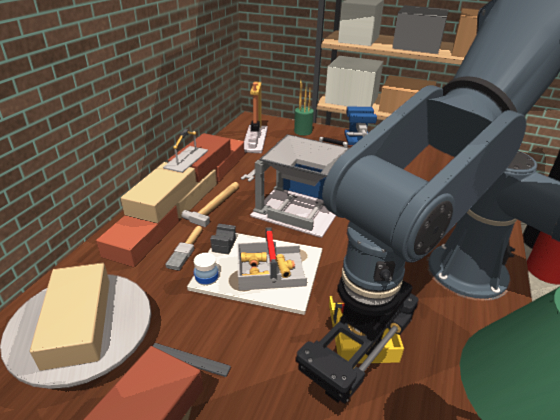

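Top view: the red grip wanted is at about (229,220), on the steel pan that stands on the white board. It can be mistaken for the red grip at (197,320) on the yellow pan, which is not meant. The chute is at (361,210) and the push bar at (458,221). I'll check the choice in a close crop.

Run:
```python
from h import *
im=cv2.imread("pics/top1.png")
a=cv2.resize(im[150:270,185:285],None,fx=5,fy=5,interpolation=cv2.INTER_CUBIC)[:, :]
cv2.imwrite("pics/pan_crop.png",cv2.resize(im[150:270,180:340],(800,600),interpolation=cv2.INTER_CUBIC))
cv2.imwrite("pics/st_crop.png",cv2.resize(im[145:274,304:476],(800,600),interpolation=cv2.INTER_CUBIC))
```

```text
(no output)
```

View pics/pan_crop.png

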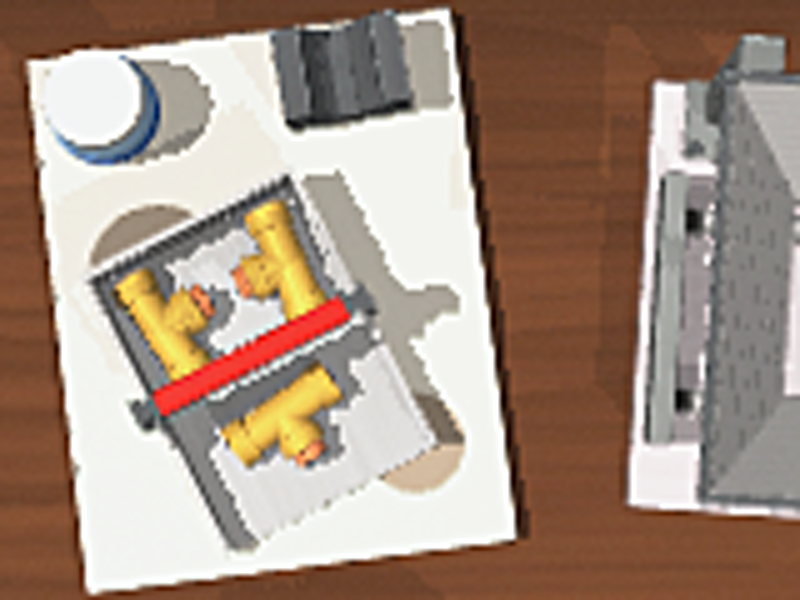

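View pics/st_crop.png

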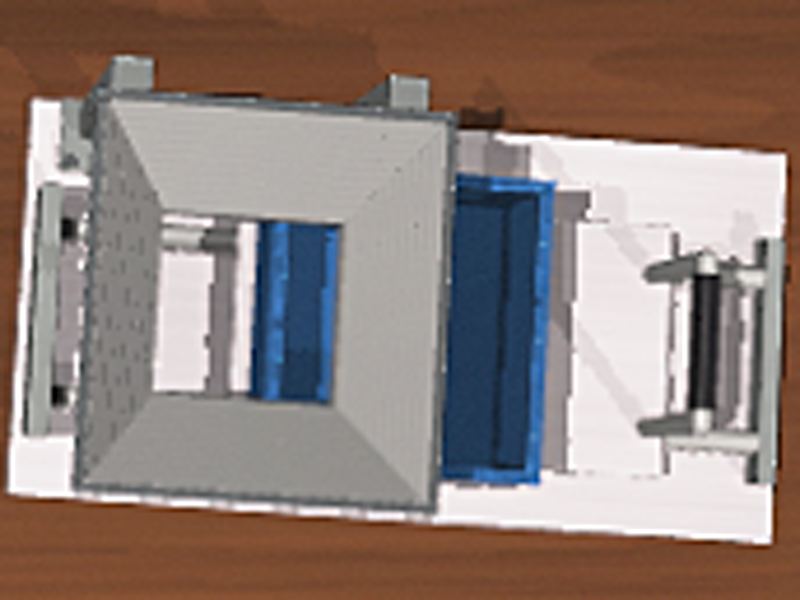

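The crop confirms the choice: the red grip runs (212,231)–(250,212) on the grey pan with three tees. Its open edge points to the lower right, around (247,249). In the station crop the chute rim corners and the black push bar at about (455,219) show clearly, and the bin is pulled out towards -y.

Run:
```python
from h import *
c=capture("top")
pc=lambda l:np.array(l)/5+[180,150]
sc=lambda l:np.array(l)/(800/172)+[304,145]
np.set_printoptions(precision=4,suppress=True)
g=at_z(c,pc([[158,403],[350,308]]),.104);print("grip",g,g.mean(0),np.linalg.norm(g[0]-g[1]))
l=at_z(c,pc([[240,548],[435,440]]),.02);print("lip",l,l.mean(0))
b=at_z(c,pc([[28,62],[450,10],[515,540],[90,592]]),.015);print("board",b,b.mean(0),np.linalg.norm(b[0]-b[1]),np.linalg.norm(b[1]-b[2]))
r=at_z(c,sc([[105,93],[455,115],[435,510],[75,490]]),.2);print("rim",r,r.mean(0),[np.linalg.norm(r[i]-r[i-1]) for i in range(4)])
p=at_z(c,sc([[707,262],[703,420]]),.138);print("bar",p,p.mean(0))
s=at_z(c,sc([[35,98],[785,152],[772,543],[8,493]]),.006);print("base",s,s.mean(0),[np.linalg.norm(s[i]-s[i-1]) for i in range(4)])
bm=at_z(c,sc([[555,182],[540,485]]),.12);print("bin -y rim",bm)
y=at_z(c,[[162,310],[230,285],[238,325],[178,354],[190,300],[205,342]],[.05,.05,.05,.02,.1,.1]);print("yellow",y)
```

```text
grip [[0.4646 0.2659 0.104 ]
 [0.5132 0.1659 0.104 ]] [0.4889 0.2159 0.104 ] 0.11121644260528872
lip [[0.3869 0.2303 0.02  ]
 [0.4455 0.1224 0.02  ]] [0.4162 0.1763 0.02  ]
board [[0.6592 0.3492 0.015 ]
 [0.6865 0.112  0.015 ]
 [0.3899 0.0786 0.015 ]
 [0.363  0.3139 0.015 ]] [0.5246 0.2134 0.015 ] 0.2387693707916783 0.2983837771778375
rim [[ 0.6186 -0.0242  0.2   ]
 [ 0.6063 -0.2092  0.2   ]
 [ 0.3993 -0.193   0.2   ]
 [ 0.412  -0.0052  0.2   ]] [ 0.509  -0.1079  0.2   ] [np.float64(0.2075357079050744), np.float64(0.18543914452798202), np.float64(0.2075577953501019), np.float64(0.18824683299903566)]
bar [[ 0.533  -0.3668  0.138 ]
 [ 0.4453 -0.3615  0.138 ]] [ 0.4892 -0.3642  0.138 ]
base [[ 0.6472 -0.0048  0.006 ]
 [ 0.6123 -0.4704  0.006 ]
 [ 0.3718 -0.4535  0.006 ]
 [ 0.4086  0.0148  0.006 ]] [ 0.51   -0.2285  0.006 ] [np.float64(0.23941649226604603), np.float64(0.4668862464148209), np.float64(0.24103495841522393), np.float64(0.4697585216500942)]
bin -y rim [[ 0.5802 -0.2872  0.12  ]
 [ 0.4107 -0.2737  0.12  ]]
yellow [[0.253  0.4069 0.05  ]
 [0.3195 0.2228 0.05  ]
 [0.2123 0.2021 0.05  ]
 [0.1283 0.3697 0.02  ]
 [0.2852 0.3231 0.1   ]
 [0.1766 0.2848 0.1   ]]
```

jog_arm([
  [3, -4, 2],
  [6, -8, 4],
  [10, -13, 6],
  [14, -18, 8],
  [18, -23, 8],
  [22, -28, 8],
  [26, -33, 8],
  [30, -38, 8],
  [34, -43, 8],
  [34, -48, 8],
  [34, -53, 8],
  [34, -58, 8],
], turn=[-4, -8, -13, -18, -24, -30, -36, -42, -48, -54, -60, -66], grip=[1, 1, 1, 1, 1, 1, 1, 1, 1, 1, 1, 1])

```text
time_s: 1.65
position: [0.5527, 0.0057, 0.3021]
tcp_rot: [[-0.067, 0.998, -0.001], [0.998, 0.067, 0.0], [0.0, -0.001, -1.0]]
force: [-0.4, 0.0, -0.9]
opening: 0.006
grasp_force: 0.0
```

jog_arm([
  [-1, -5, 0],
  [-2, -10, 0],
  [-3, -15, 0],
  [-4, -20, 0],
  [-5, -25, 0],
  [-6, -30, 0],
  [-6.6, -35, 0],
  [-6.6, -39, 0],
  [-6.6, -40.6, 0],
  [-6.6, -40.6, 0],
], turn=[-2, -4, -6, -8, -8, -8, -8, -8, -8, -8], grip=[1, 1, 1, 1, 1, 1, 1, 1, 1, 1])

```text
time_s: 2.9
position: [0.4867, -0.3985, 0.3019]
tcp_rot: [[0.07, 0.998, -0.001], [0.998, -0.07, 0.001], [0.001, -0.001, -1.0]]
force: [-0.5, 0.4, 0.8]
opening: 0.007
grasp_force: 0.0
```

Run:
```python
from h import *
c=capture("wrist"); cv2.imwrite("pics/w1.png",c["color"])
s=capture("side"); cv2.imwrite("pics/s2.png",s["color"][100:300,200:480])
p=read_state()["position"];print(p,project(c,[[*p[:2],.11],[.489,-.364,.13]]))
```

```text
[ 0.48699062 -0.39672273  0.30227999] [[272.66537387 185.33792709]
 [272.44548351 156.16516245]]
```

View pics/w1.png

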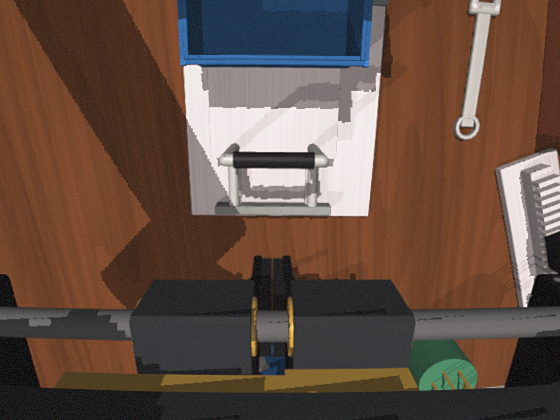

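The wrist view shows the black push bar at (273,160), within 4 px of the prediction. The end plate behind it at (273,210) is low, so the way down between them is free.

jog_arm([
  [0, 0, -4],
  [0, 0, -8],
  [0, 0, -11],
  [0, 0, -14],
  [0, 0, -16],
  [0, 0, -18],
  [0, 0, -19.2],
  [0, 0, -19.2],
], turn=[0, 0, 0, 0, 0, 0, 0, 0], grip=[1, 1, 1, 1, 1, 1, 1, 1])

```text
time_s: 4.0
position: [0.4869, -0.397, 0.1101]
tcp_rot: [[0.067, 0.998, -0.001], [0.998, -0.067, 0.002], [0.001, -0.001, -1.0]]
force: [0.2, 0.3, 0.2]
opening: 0.009
grasp_force: 0.0
```

jog_arm([
  [0.1, 1, 0],
  [0.1, 2, 0],
  [0.2, 3, 0],
  [0.3, 4, 0],
  [0.4, 5, 0],
  [0.5, 6, 0],
  [0.5, 7, 0],
  [0.6, 8, 0],
  [0.7, 9, 0],
  [0.7, 9.5, 0],
], turn=[0, 0, 0, 0, 0, 0, 0, 0, 0, 0], grip=[1, 1, 1, 1, 1, 1, 1, 1, 1, 1])

```text
time_s: 5.25
position: [0.4938, -0.3022, 0.1103]
tcp_rot: [[0.068, 0.998, -0.001], [0.998, -0.068, 0.001], [0.001, -0.001, -1.0]]
force: [1.3, -2.7, -0.0]
opening: 0.002
grasp_force: 1.2
```

jog_arm([
  [0, 0.3, 0],
  [0, 0.6, 0],
  [0, 0.9, 0],
  [0.1, 1.2, 0],
  [0.1, 1.2, 0],
], turn=[0, 0, 0, 0, 0], grip=[1, 1, 1, 1, 1])

```text
time_s: 5.88
position: [0.4944, -0.2906, 0.1103]
tcp_rot: [[0.068, 0.998, -0.002], [0.998, -0.068, 0.002], [0.001, -0.002, -1.0]]
force: [-0.2, -0.6, 0.7]
opening: 0.004
grasp_force: 0.4
```

jog_arm([
  [0, 0.3, 0],
  [0, 0.6, 0],
  [0, 0.9, 0],
  [0, 0.9, 0],
], turn=[0, 0, 0, 0], grip=[1, 1, 1, 1])

```text
time_s: 6.38
position: [0.4948, -0.2888, 0.1107]
tcp_rot: [[0.066, 0.998, 0.0], [0.998, -0.066, -0.012], [-0.011, 0.001, -1.0]]
force: [-5.3, -17.5, -6.7]
opening: 0.007
grasp_force: 8.7
```

Home: the force rose to 17 N at the stop, right where the geometry says home is. Now I back off and go over the pan.

jog_arm([
  [0, -2, 0],
  [0, -4, 0],
  [0, -4, 5],
  [0, -4, 10],
  [0, -4, 15],
  [0, -4, 20],
  [0, 1, 20],
  [0, 6, 20],
  [0, 11, 20],
  [0, 16.5, 20],
  [0, 22, 20],
  [0, 27, 20],
], turn=[0, 0, 0, 0, 0, 0, 3, 6, 9, 13, 17, 20], grip=[1, 1, 0.8, 0.5, 0.3, 0, 0, 0, 0, 0, 0, 0])

```text
time_s: 7.88
position: [0.4946, -0.0105, 0.3106]
tcp_rot: [[-0.279, 0.96, -0.0], [0.96, 0.279, 0.001], [0.001, -0.0, -1.0]]
force: [-0.2, 0.1, -0.7]
opening: 0.984
grasp_force: 0.0
```

jog_arm([
  [0, 5, 0],
  [0, 10, 0],
  [0, 15, -1],
  [0, 19, -3],
  [-0.5, 22, -4],
  [-0.5, 22.8, -5],
  [-0.5, 22.8, -5],
], turn=[3, 6, 9, 11, 11, 11, 11], grip=[0, 0, 0, 0, 0, 0, 0])

```text
time_s: 8.75
position: [0.4896, 0.2153, 0.2598]
tcp_rot: [[-0.456, 0.89, -0.002], [0.89, 0.456, -0.001], [0.0, -0.002, -1.0]]
force: [0.2, 1.1, -0.1]
opening: 1.001
grasp_force: 0.0
```

```bash
cat >> h.py <<'E'
def redmask(c,w=None):
    hsv=cv2.cvtColor(c["color"],cv2.COLOR_BGR2HSV)
    return (((hsv[...,0]<6)|(hsv[...,0]>174))&(hsv[...,1]>190)&(hsv[...,2]>90)).astype(np.uint8)
E
python3 - <<'E'
from h import *
np.set_printoptions(precision=4,suppress=True)
s=read_state(); print(s["position"],s["tcp_rot"][:,1])
for n in("wrist","top"):
    c=capture(n); cv2.imwrite(f"pics/{n}_2.png",c["color"]); m=redmask(c)
    k,l,st,ce=cv2.connectedComponentsWithStats(m)
    for i in range(1,k):
        if st[i,4]<25: continue
        ys,xs=np.where(l==i); r=cv2.minAreaRect(np.c_[xs,ys].astype(np.float32)); b=cv2.boxPoints(r)
        w=at_z(c,b,.104); o=np.argsort(((w-w[0])**2).sum(1)); print(n,st[i],w.mean(0),"sides",np.linalg.norm(w[1]-w[0]),np.linalg.norm(w[2]-w[1]))
        e=(w[1]-w[0]) if np.linalg.norm(w[1]-w[0])>np.linalg.norm(w[2]-w[1]) else w[2]-w[1]
        print("  panyaw",np.degrees(np.arctan2(e[1],e[0]))+90)
c=capture("top");b=at_z(c,project(c,[0.5,-.1,.12]),.12)
E
```

```text
[0.4896 0.2153 0.2598] [ 0.8901  0.4558 -0.0022]
wrist [ 267  135   15  114 1580] [0.4896 0.2175 0.104 ] sides 0.012321139918293617 0.10769334090612924
  panyaw 27.583909975465424
top [186 303   9  22  65] [0.2517 0.3193 0.104 ] sides 0.012611073962196663 0.05680759573833215
  panyaw -66.93403742551965
```

View pics/wrist_2.png

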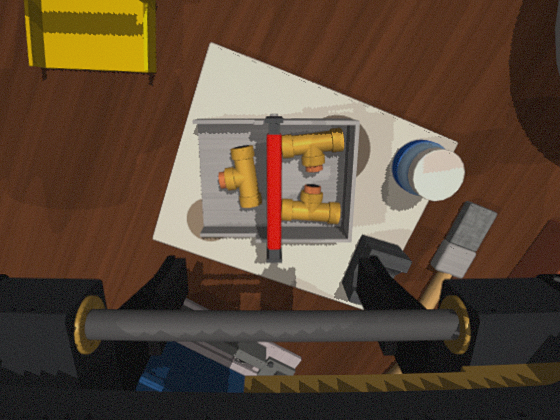

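Wrist view: the red grip runs (274,133)–(274,250), the pan's open edge is at its left (200,180), and three tees lie inside. The fingers straddle the grip squarely, and the measured centre is (0.490, 0.2175) at yaw 27.5°.

jog_arm([
  [0, 0.1, -4],
  [0, 0.2, -8],
  [0, 0.2, -12],
  [0, 0.2, -15],
  [0, 0.2, -17],
  [0, 0.2, -18.4],
  [0, 0.2, -18.4],
  [0, 0.2, -18.4],
  [0, 0.2, -18.4],
  [0, 0.2, -18.4],
  [0, 0.2, -18.4],
], turn=[0, 0, 0, 0, 0, 0, 0, 0, 0, 0, 0], grip=[0, 0, 0, 0, 0, 0, 0.5, 1, 1, 1, 1])

```text
time_s: 10.28
position: [0.4901, 0.2177, 0.0769]
tcp_rot: [[-0.455, 0.89, 0.001], [0.89, 0.455, 0.0], [-0.0, 0.001, -1.0]]
force: [0.7, -0.2, -0.6]
opening: 0.516
grasp_force: 0.0
```

jog_arm([
  [0, 0, 0.5],
  [0, 0, 1.5],
  [0, 0, 3],
  [0, 0, 5],
  [0, 0, 7.5],
  [0, 0, 10],
  [0, 0, 12.5],
  [0, 0, 15],
  [0, 0, 17.5],
  [0, 0, 19.5],
  [0, 0, 20.5],
  [0, 0, 21],
], turn=[0, 0, 0, 0, 0, 0, 0, 0, 0, 0, 0, 0], grip=[1, 1, 1, 1, 1, 1, 1, 1, 1, 1, 1, 1])

```text
time_s: 11.78
position: [0.4899, 0.2176, 0.2874]
tcp_rot: [[-0.455, 0.89, 0.001], [0.89, 0.455, 0.0], [-0.0, 0.001, -1.0]]
force: [-0.1, -0.6, -0.1]
opening: 0.008
grasp_force: 0.0
```

The fingers were still closing when I lifted, so nothing was grasped. I'll check that the pan is undisturbed.

```bash
cat > bar.py <<'E'
from h import *
def wbar(z=.104):
    c=capture("wrist"); m=redmask(c); k,l,st,_=cv2.connectedComponentsWithStats(m)
    i=1+np.argmax(st[1:,4]); ys,xs=np.where(l==i); b=cv2.boxPoints(cv2.minAreaRect(np.c_[xs,ys].astype(np.float32)))
    w=at_z(c,b,z); e1,e2=w[1]-w[0],w[2]-w[1]; e=e1 if np.linalg.norm(e1)>np.linalg.norm(e2) else e2
    return c,w.mean(0),np.linalg.norm(e),np.degrees(np.arctan2(e[1],e[0]))%180-90
E
python3 - <<'E'
from bar import *
c,*r=wbar(); print(r); cv2.imwrite("pics/w3.png",c["color"])
E
```

```text
[array([0.48905101, 0.21738496, 0.104     ]), np.float64(0.10780890243419483), np.float64(27.394806920980187)]
```

jog_arm([
  [0, 0, 0],
  [0, 0, 0],
  [0, 0, 0],
  [0, 0, 0],
], turn=[0, 0, 0, 0], grip=[0.6, 0.6, 0.6, 0.6])

```text
time_s: 12.32
position: [0.4899, 0.2175, 0.2862]
tcp_rot: [[-0.455, 0.89, -0.001], [0.89, 0.455, -0.0], [0.0, -0.001, -1.0]]
force: [0.8, 0.4, -0.5]
opening: 0.351
grasp_force: 0.0
```

The pan has not moved. I go down again with the fingers half open, then close with time to spare.

jog_arm([
  [0, 0, -5],
  [0, 0, -10],
  [0, 0, -14],
  [0, 0, -17],
  [0, 0, -19.5],
  [0, 0, -21],
  [0, 0, -21],
  [0, 0, -21],
  [0, 0, -21],
  [0, 0, -21],
  [0, 0, -21],
  [0, 0, -21],
], turn=[0, 0, 0, 0, 0, 0, 0, 0, 0, 0, 0, 0], grip=[0.6, 0.6, 0.6, 0.6, 0.6, 0.6, 1, 1, 1, 1, 1, 1])

```text
time_s: 13.82
position: [0.4905, 0.2177, 0.0776]
tcp_rot: [[-0.455, 0.89, 0.002], [0.89, 0.455, 0.0], [-0.001, 0.002, -1.0]]
force: [-0.6, -0.1, 5.8]
opening: 0.155
grasp_force: 30.0
```

jog_arm([
  [0, 0, 0.3],
  [0, 0, 1],
  [0, 0, 2.5],
  [0, 0, 4.5],
  [0, 0, 7],
  [0, 0, 9.5],
  [0, 0, 12],
  [0, 0, 14.5],
  [0, 0, 17],
  [0, 0, 19.5],
  [0, 0, 21.5],
  [0, 0, 22.4],
], turn=[0, 0, 0, 0, 0, 0, 0, 0, 0, 0, 0, 0], grip=[1, 1, 1, 1, 1, 1, 1, 1, 1, 1, 1, 1])

```text
time_s: 15.32
position: [0.4898, 0.2176, 0.3021]
tcp_rot: [[-0.455, 0.89, 0.002], [0.89, 0.455, 0.0], [-0.0, 0.002, -1.0]]
force: [0.2, 0.1, -6.6]
opening: 0.157
grasp_force: 30.0
```

jog_arm([
  [0.1, -0.4, 0],
  [0.2, -1.2, 0],
  [0.4, -2.4, 0],
  [0.6, -4, 0],
  [1, -6, 0],
  [1.4, -8.2, 0],
  [1.8, -10.4, 0],
  [2.1, -12.6, 0],
  [2.5, -14.8, 0],
  [2.9, -17, 0],
  [3.2, -19.2, 0],
  [3.6, -21.4, 0],
], turn=[0, 0, 1, 2, 3, 4, 5, 6, 7, 8, 9, 10], grip=[1, 1, 1, 1, 1, 1, 1, 1, 1, 1, 1, 1])

```text
time_s: 16.82
position: [0.5252, 0.0023, 0.2993]
tcp_rot: [[-0.603, 0.798, -0.003], [0.798, 0.603, 0.0], [0.002, -0.002, -1.0]]
force: [0.2, 0.1, -6.2]
opening: 0.155
grasp_force: 30.0
```

jog_arm([
  [0.3, -2.2, 0],
  [0.6, -4.2, 0],
  [1, -6, 0],
  [1.2, -7.4, 0],
  [1.4, -8.2, 0],
  [1.4, -8.5, 0],
  [1.4, -8.5, 0],
], turn=[1, 2, 3, 3.4, 3.4, 3.4, 3.4], grip=[1, 1, 1, 1, 1, 1, 1])

```text
time_s: 17.7
position: [0.5398, -0.0811, 0.3004]
tcp_rot: [[-0.649, 0.761, -0.0], [0.761, 0.649, 0.001], [0.001, 0.0, -1.0]]
force: [0.4, 0.5, -6.1]
opening: 0.158
grasp_force: 30.0
```

Run:
```python
from h import *
s=read_state(); print(s["force"],s["opening"])
a=capture("top"); b=capture("side"); w=capture("wrist")
im=np.hstack([cv2.resize(a["color"][130:290,270:490],(400,291)),cv2.resize(b["color"][80:260,220:440],(400,291*1))])
im=np.vstack([im,np.hstack([cv2.resize(w["color"],(400,300)),np.zeros((300,400,3),np.uint8)])])
cv2.imwrite("pics/carry.png",im)
```

```text
[ 0.38302288  0.4522539  -6.11819141] 0.1581206217475661
```

View pics/carry.png

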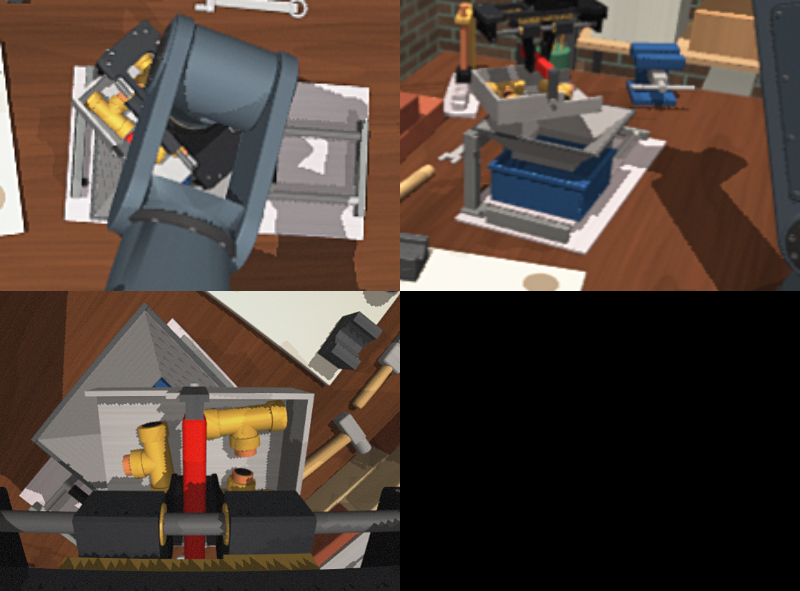

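The pan hangs level over the chute's far-left part with all three tees in it, its open edge pointing to the mouth's opposite corner, and the bin sits home under the spout. The moves offer no tilt of their own, so I'll tip the pan over the rim: lower it so the rim lifts its rear.

jog_arm([
  [0, 0, -1],
  [0, 0, -2],
  [0, 0, -2.8],
  [0, 0, -3.3],
  [0, 0, -3.6],
  [0, 0, -3.8],
  [0, 0, -3.8],
], turn=[0, 0, 0, 0, 0, 0, 0], grip=[1, 1, 1, 1, 1, 1, 1])

```text
time_s: 18.73
position: [0.5402, -0.0815, 0.2628]
tcp_rot: [[-0.649, 0.761, 0.001], [0.761, 0.649, -0.0], [-0.001, 0.0, -1.0]]
force: [-0.5, -1.3, -6.7]
opening: 0.159
grasp_force: 30.0
```

jog_arm([
  [-0.2, -0.2, -0.3],
  [-0.4, -0.4, -0.5],
  [-0.7, -0.6, -0.8],
  [-0.9, -0.8, -1],
  [-0.9, -0.8, -1],
], turn=[0, 0, 0, 0, 0], grip=[1, 1, 1, 1, 1])

```text
time_s: 19.35
position: [0.534, -0.0898, 0.2565]
tcp_rot: [[-0.648, 0.761, 0.01], [0.761, 0.648, -0.001], [-0.007, 0.007, -1.0]]
force: [-0.3, 1.7, 9.0]
opening: 0.17
grasp_force: 30.1
```

jog_arm([
  [0, 0, -0.3],
  [0, 0, -0.6],
  [0, 0, -0.9],
  [0, 0, -0.9],
], turn=[0, 0, 0, 0], grip=[1, 1, 1, 1])

```text
time_s: 19.85
position: [0.5341, -0.0919, 0.2502]
tcp_rot: [[-0.649, 0.761, 0.011], [0.76, 0.649, -0.006], [-0.012, 0.004, -1.0]]
force: [-5.9, -1.4, 23.3]
opening: 0.175
grasp_force: 30.0
```

```bash
cat > look.py <<'E'
from h import *; import sys
b=capture("side"); w=capture("wrist"); s=read_state(); print(s["position"],s["force"],s["opening"])
cv2.imwrite(f"pics/{sys.argv[1]}.png",np.hstack([cv2.resize(b["color"][90:240,230:390],(400,375)),cv2.resize(w["color"],(400,300)) if 0 else cv2.copyMakeBorder(cv2.resize(w["color"],(400,300)),0,75,0,0,0)]))
E
python3 look.py t1
```

```text
[ 0.53409043 -0.09186557  0.25022683] [-6.29688675 -2.24363284 22.37225992] 0.17116447458947642
```

View pics/t1.png

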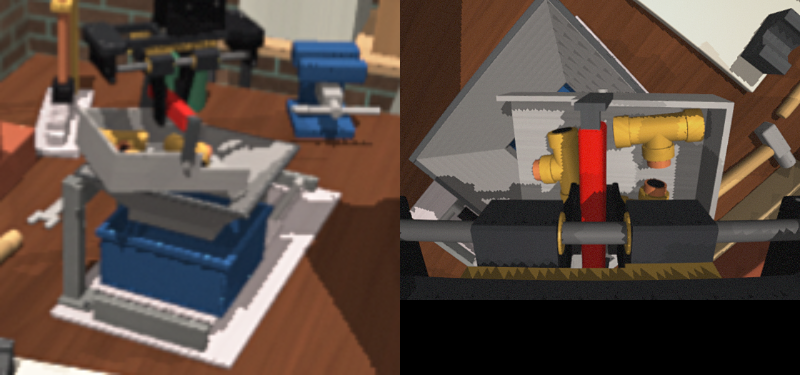

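The side view shows the pan tilted about 10° on the rim, lip down in the mouth, with the grip turning in the fingers as planned. Now I slacken the fingers to a loose cage so the pan can tip by itself, then nudge the grip forward.

jog_arm([
  [0, 0, 0],
  [0, 0, 0],
  [0, 0, 0],
  [0, 0, 0],
], turn=[0, 0, 0, 0], grip=[0.68, 0.68, 0.68, 0.68])

```text
time_s: 20.45
position: [0.5309, -0.0894, 0.2431]
tcp_rot: [[-0.649, 0.761, -0.001], [0.761, 0.649, 0.0], [0.001, -0.0, -1.0]]
force: [0.1, 0.7, 0.2]
opening: 0.317
grasp_force: 0.0
```

```bash
cat > brass.py <<'E'
from h import *
def info():
    s=read_state(); print("F",s["force"].round(1),"pos",s["position"].round(4),"open",round(s["opening"],3))
    for n in("wrist","side"):
        c=capture(n); hsv=cv2.cvtColor(c["color"],cv2.COLOR_BGR2HSV)
        m=((hsv[...,0]>12)&(hsv[...,0]<28)&(hsv[...,1]>140)&(hsv[...,2]>110)).astype(np.uint8)
        if n=="wrist": m[270:]=0
        else:
            m[:90]=0;m[260:]=0;m[:,:240]=0;m[:,400:]=0
        k,l,st,ce=cv2.connectedComponentsWithStats(m)
        print(n,[(ce[i].round().astype(int).tolist(),int(st[i,4])) for i in range(1,k) if st[i,4]>25])
        m=redmask(c); 
        if n=="side": m[:,400:]=0
        k,l,st,ce=cv2.connectedComponentsWithStats(m)
        print("  red",[st[i].tolist() for i in range(1,k) if st[i,4]>30])
if __name__=="__main__": info()
E
python3 brass.py
```

```text
F [0.1 0.7 0.2] pos [ 0.5309 -0.0894  0.2431] open 0.317
wrist [([366, 197], 6015), ([221, 234], 2622)]
  red [[250, 182, 42, 129, 4304], [255, 343, 31, 32, 872]]
side [([254, 92], 45), ([280, 144], 55), ([300, 146], 28)]
  red [[294, 123, 13, 19, 103], [342, 302, 51, 11, 464]]
```

jog_arm([
  [-0.4, -0.3, 0],
  [-0.8, -0.7, 0],
  [-1.1, -1, 0],
  [-1.5, -1.3, 0],
  [-1.9, -1.6, 0.2],
  [-2.3, -2, 0.3],
  [-2.3, -2, 0.3],
], turn=[0, 0, 0, 0, 0, 0, 0], grip=[0.68, 0.68, 0.68, 0.68, 0.68, 0.68, 0.68])

```text
time_s: 21.42
position: [0.511, -0.1084, 0.2486]
tcp_rot: [[-0.649, 0.761, 0.009], [0.761, 0.649, 0.001], [-0.005, 0.008, -1.0]]
force: [5.3, 4.7, 2.5]
opening: 0.32
grasp_force: 3.4
```

```bash
python3 brass.py
```

```text
F [5.3 4.7 2.5] pos [ 0.511  -0.1084  0.2486] open 0.32
wrist [([371, 180], 7254), ([233, 226], 1444), ([215, 245], 473)]
  red [[239, 170, 59, 141, 5714], [265, 343, 35, 32, 903]]
side [([254, 92], 46)]
  red [[304, 122, 15, 16, 117], [342, 302, 51, 11, 464]]
```

jog_arm([
  [-0.4, -0.3, 0.2],
  [-0.8, -0.7, 0.4],
  [-1.1, -1, 0.6],
  [-1.5, -1.3, 0.8],
  [-1.5, -1.3, 0.8],
  [-1.5, -1.3, 0.8],
], turn=[0, 0, 0, 0, 0, 0], grip=[0.68, 0.68, 0.68, 0.68, 0.68, 0.68])

```text
time_s: 22.28
position: [0.4928, -0.1228, 0.2546]
tcp_rot: [[-0.649, 0.761, -0.0], [0.761, 0.649, -0.001], [-0.0, -0.001, -1.0]]
force: [-0.3, -1.6, -0.5]
opening: 0.32
grasp_force: 0.0
```

```bash
python3 brass.py; python3 look.py t2
```

```text
F [-0.3 -1.6 -0.5] pos [ 0.4928 -0.1228  0.2546] open 0.32
wrist [([270, 172], 391), ([249, 198], 193), ([249, 223], 207)]
  red [[252, 212, 57, 98, 3681], [252, 343, 23, 9, 115]]
side [([254, 92], 45)]
  red [[342, 302, 51, 11, 463]]
[ 0.4928193  -0.12251311  0.25452   ] [-0.23918381 -0.33002518  0.09264341] 0.3199011100943831
```

View pics/t2.png

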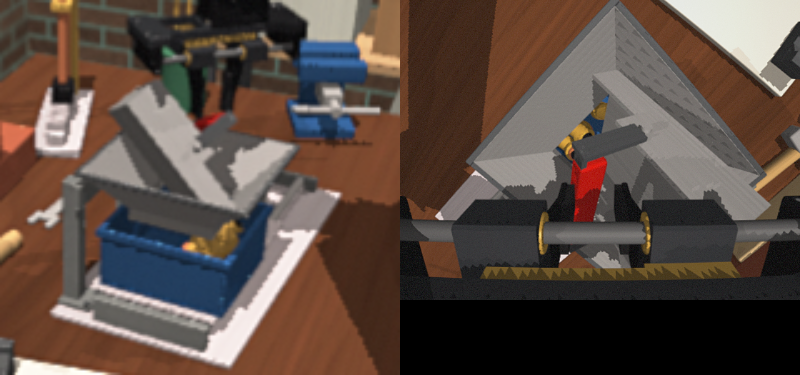

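The pan has tipped steeply in the mouth, the bin holds the brass tees, and the pan looks empty. The grip is still between the fingers, at about (590,200) in the right half. I lower the cage a little and draw the grip back so the pan swings back onto the rim.

jog_arm([
  [0, 0, -0.5],
  [0, 0, -1],
  [0, 0, -1.3],
  [0.4, 0.3, -1.3],
  [0.8, 0.7, -1.3],
  [1.1, 1, -1.3],
  [1.5, 1.3, -1.3],
  [1.5, 1.3, -1.3],
], turn=[0, 0, 0, 0, 0, 0, 0, 0], grip=[0.68, 0.68, 0.68, 0.68, 0.68, 0.68, 0.68, 0.68])

```text
time_s: 23.48
position: [0.4981, -0.1173, 0.2455]
tcp_rot: [[-0.654, 0.756, -0.023], [0.757, 0.653, -0.019], [0.001, -0.029, -1.0]]
force: [-30.0, -18.3, 36.6]
opening: 0.324
grasp_force: 22.5
```

```bash
python3 brass.py
```

```text
F [-30.  -18.3  36.6] pos [ 0.4981 -0.1173  0.2455] open 0.324
wrist [([281, 163], 52), ([264, 177], 635), ([236, 209], 498)]
  red [[242, 218, 58, 92, 3588], [237, 342, 33, 17, 328]]
side [([254, 92], 45), ([316, 187], 112)]
  red [[342, 302, 51, 11, 464]]
```

Resistance of about 40 N: the pan is jammed, so I relieve it first and look closely.

jog_arm([
  [-0.7, -0.6, 0.4],
  [-1.3, -1.1, 1],
  [-1.5, -1.3, 1.3],
  [-1.5, -1.3, 1.3],
], turn=[0, 0, 0, 0], grip=[0.68, 0.68, 0.68, 0.68])

```text
time_s: 24.08
position: [0.4934, -0.1222, 0.2544]
tcp_rot: [[-0.649, 0.761, 0.0], [0.761, 0.649, 0.0], [-0.0, 0.001, -1.0]]
force: [0.6, -0.5, 0.1]
opening: 0.318
grasp_force: 0.2
```

```bash
python3 brass.py
python3 - <<'E'
from h import *
a=capture("top"); b=capture("side"); w=capture("wrist")
im=np.hstack([cv2.resize(w["color"][:320],(480,274)),cv2.resize(a["color"][120:290,280:480],(320,274))])
im2=cv2.resize(b["color"][100:240,210:410],(455,318),interpolation=cv2.INTER_CUBIC)
im=np.vstack([im,np.hstack([im2,cv2.resize(w["color"][130:320,160:366],(345,318),interpolation=cv2.INTER_CUBIC)])])
cv2.imwrite("pics/jam.png",im); np.save("jam_w.npy",w["color"])
p=read_state()["position"]
print("wrist px of points at grasp axis z:",[ (z,project(w,[*p[:2],z]).round().tolist()) for z in(.2,.22,.25,.27,.29)])
E
```

```text
F [ 0.6 -0.5  0.1] pos [ 0.4934 -0.1222  0.2544] open 0.318
wrist [([282, 161], 76), ([266, 175], 589), ([234, 202], 220)]
  red [[238, 220, 51, 90, 2915]]
side [([254, 92], 45), ([315, 187], 119)]
  red [[342, 302, 51, 11, 463]]
wrist px of points at grasp axis z: [(0.2, [[273.0, 237.0]]), (0.22, [[273.0, 249.0]]), (0.25, [[273.0, 272.0]]), (0.27, [[273.0, 291.0]]), (0.29, [[273.0, 316.0]])]
```

View pics/jam.png

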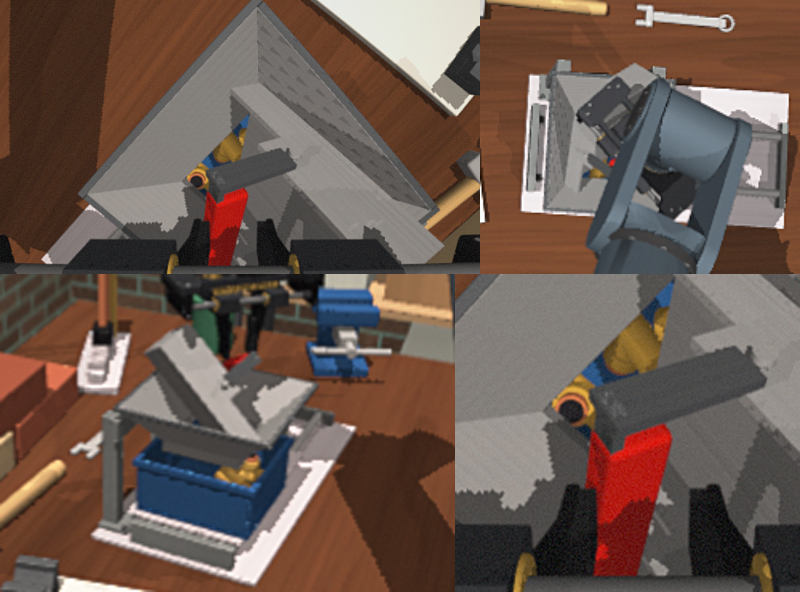

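The pan stands steeply in the hopper, its grip post lying sideways at (250,165) in the wrist view, and the tees are visible in the bin through the spout. I've viewed my ten pictures, so I rely on numbers now: retreat straight up and triangulate the red grip from several wrist poses.

jog_arm([
  [0, 0, 0.5],
  [0, 0, 2],
  [0, 0, 5],
  [0, 0, 8],
  [0, 0, 11],
  [0, 0, 13],
  [0, 0, 13],
], turn=[0, 0, 0, 0, 0, 0, 0], grip=[0.68, 0.5, 0.3, 0, 0, 0, 0])

```text
time_s: 25.2
position: [0.4938, -0.1226, 0.3863]
tcp_rot: [[-0.649, 0.761, 0.004], [0.761, 0.649, -0.002], [-0.004, 0.002, -1.0]]
force: [-0.0, -0.7, -0.7]
opening: 0.915
grasp_force: 0.0
```

```bash
cat > rb.py <<'E'
from h import *; import pickle,sys
out={}
for n in("wrist","top","side"):
    c=capture(n); m=redmask(c)
    if n=="side": m[250:]=0
    k,l,st,ce=cv2.connectedComponentsWithStats(m)
    for i in range(1,k):
        if st[i,4]<15: continue
        ys,xs=np.where(l==i); r=cv2.minAreaRect(np.c_[xs,ys].astype(np.float32))
        print(n,int(st[i,4]),"box",cv2.boxPoints(r).round(1).tolist())
    out[n]=c
s=read_state(); print(s["position"],s["force"]); pickle.dump(out,open(sys.argv[1],"wb"))
E
python3 rb.py v1.pkl
```

```text
wrist 2043 box [[242.8000030517578, 256.20001220703125], [254.6999969482422, 164.10000610351562], [281.20001220703125, 167.5], [269.3999938964844, 259.6000061035156]]
top 148 box [[359.8999938964844, 220.39999389648438], [374.8999938964844, 210.39999389648438], [380.5, 218.6999969482422], [365.5, 228.6999969482422]]
top 197 box [[184.60000610351562, 304.0], [189.0, 302.1000061035156], [205.3000030517578, 339.6000061035156], [200.8000030517578, 341.5]]
side 27 box [[307.6000061035156, 138.1999969482422], [316.3999938964844, 133.8000030517578], [317.79998779296875, 136.60000610351562], [309.0, 141.0]]
side 242 box [[544.0, 220.0], [559.0, 220.0], [559.0, 249.0], [544.0, 249.0]]
[ 0.49236918 -0.12203792  0.38345159] [-0.28685009 -0.52870012 -0.92270623]
```

jog_arm([
  [2, 2, 0],
  [4, 4, 0],
  [6, 6, 0],
  [8, 8, 0],
  [8, 8, 0],
  [8, 8, 0],
], turn=[0, 0, 0, 0, 0, 0], grip=[0, 0, 0, 0, 0, 0])

```text
time_s: 26.1
position: [0.5722, -0.0426, 0.3834]
tcp_rot: [[-0.649, 0.761, -0.003], [0.761, 0.649, 0.0], [0.002, -0.002, -1.0]]
force: [0.7, 0.1, -0.1]
opening: 1.002
grasp_force: 0.0
```

```bash
python3 rb.py v2.pkl
```

```text
wrist 2002 box [[122.19999694824219, 184.0], [148.3000030517578, 178.6999969482422], [165.1999969482422, 263.20001220703125], [139.10000610351562, 268.3999938964844]]
top 131 box [[362.3999938964844, 217.6999969482422], [385.0, 207.0], [388.6000061035156, 214.60000610351562], [365.8999938964844, 225.3000030517578]]
top 196 box [[184.39999389648438, 304.1000061035156], [189.0, 302.1000061035156], [205.39999389648438, 339.5], [200.89999389648438, 341.5]]
side 26 box [[307.79998779296875, 138.60000610351562], [316.6000061035156, 134.1999969482422], [317.79998779296875, 136.60000610351562], [309.0, 141.0]]
side 222 box [[545.0, 223.0], [559.0, 223.0], [559.0, 249.0], [545.0, 249.0]]
[ 0.57230656 -0.04305886  0.38434946] [-0.65252663  0.34118234 -0.11443936]
```

```bash
cat > fit.py <<'E'
from h import *; import pickle,sys
from scipy.spatial.transform import Rotation as R
from scipy.optimize import minimize
V=[pickle.load(open(f,"rb"))["wrist"] for f in sys.argv[1:]]
M=[]
for c in V:
    m=redmask(c);k,l,st,_=cv2.connectedComponentsWithStats(m);M.append((l==1+np.argmax(st[1:,4])).astype(np.uint8))
B=np.array([[x,y,z] for x in(-7,7) for y in(-56,56) for z in(-11,11)])/1e3
yaw=np.radians(40.7)
def rot(p): # yaw, then tilt (lip down +, about pan y: -x goes to -z), then roll about pan x
    return R.from_euler("ZYX",[p[3],-p[4],p[5]])
def cost(p):
    P=rot(p).apply(B)+p[:3]; e=0
    for c,m in zip(V,M):
        h=cv2.convexHull((project(c,P)*16).round().astype(np.int32)); im=np.zeros_like(m); cv2.fillConvexPoly(im,h,1,shift=4)
        e+=1-(im&m).sum()/max(1,(im|m).sum())
    return e/len(V)
if __name__=="__main__":
    np.set_printoptions(precision=3,suppress=True); best=[]
    for t in(20,50,80,110):
        for r in(-30,0,30):
            for y in (10,40,70):
                p0=np.array([.495,-.12,.24,np.radians(y),np.radians(t),np.radians(r)])
                s=np.vstack([p0]+[p0+d for d in np.diag([.02,.02,.02,.3,.3,.3])])
                o=minimize(cost,p0,method="Nelder-Mead",options=dict(initial_simplex=s,maxfev=500)); best.append((o.fun,*o.x[:3],*np.degrees(o.x[3:])))
    for b in sorted(best)[:8]: print(np.array(b))
E
python3 fit.py v1.pkl v2.pkl
```

```text
[ 0.134  0.5   -0.148  0.225 17.372 21.332 34.839]
[ 0.135  0.5   -0.148  0.224 17.417 21.692 34.259]
[ 0.14   0.5   -0.147  0.229 18.594 19.276 35.53 ]
[  0.143   0.499  -0.146   0.228  34.593 171.463 -35.744]
[ 0.146  0.5   -0.147  0.225 19.667 18.476 33.145]
[ 0.152  0.5   -0.147  0.227 20.873 17.35  33.099]
[  0.159   0.499  -0.145   0.232 -20.531  50.088  57.468]
[  0.16    0.499  -0.15    0.219 -32.454  57.001  66.851]
```

```bash
cat > scan.py <<'E'
from fit import *
def scan(x0=(.5,-.147,.226),d0=(.55,-.65,.55)):
    for rho in range(-90,90,15):
        # R = columns from bar dir d=(az,el) and rho about it ; rho=tilt lip-down
        def cr(q):
            return R.from_euler("ZXY",[q[3],q[4],-np.radians(rho)])
        def f(q):
            P=cr(q).apply(B)+q[:3]; e=0
            for c,m in zip(V,M):
                h=cv2.convexHull((project(c,P)*16).round().astype(np.int32)); im=np.zeros_like(m); cv2.fillConvexPoly(im,h,1,shift=4)
                e+=1-(im&m).sum()/max(1,(im|m).sum())
            return e/len(V)
        bb=None
        for el in(-40,0,40):
            p0=np.array([*x0,yaw,np.radians(el)]); s=np.vstack([p0]+[p0+d for d in np.diag([.02,.02,.02,.3,.3])])
            o=minimize(f,p0,method="Nelder-Mead",options=dict(initial_simplex=s,maxfev=400))
            if bb is None or o.fun<bb.fun: bb=o
        q=bb.x; Y=cr(q).apply([0,1,0]); print(rho,round(bb.fun,3),q[:3].round(3),"yaw,el",np.degrees(q[3:]).round(0),"lip",(cr(q).apply([-.085,0,-.074])+q[:3]).round(3),"backtop",(cr(q).apply([.085,0,-.032])+q[:3]).round(3))
scan()
E
python3 scan.py v1.pkl v2.pkl
python3 - <<'E'
import pickle,numpy as np,cv2
from h import *
c=pickle.load(open("v1.pkl","rb"))["wrist"]; m=redmask(c); v=cv2.cvtColor(c["color"],cv2.COLOR_BGR2HSV)[...,2]
for y in range(160,264,8):
    xs=np.where(m[y])[0]; xs=xs[(xs>235)&(xs<290)]
    print(y, (xs.min(),xs.max()) if len(xs) else None, v[y,xs][::4].tolist())
E
```

```text
-90 0.153 [ 0.5   -0.15   0.221] yaw,el [31. 29.] lip [ 0.459 -0.224  0.295] backtop [ 0.451 -0.13   0.147]
-75 0.189 [ 0.5   -0.149  0.221] yaw,el [30. 31.] lip [ 0.435 -0.224  0.275] backtop [ 0.469 -0.114  0.144]
-60 0.187 [ 0.499 -0.148  0.226] yaw,el [28. 33.] lip [ 0.414 -0.215  0.257] backtop [ 0.49  -0.098  0.151]
-45 0.166 [ 0.499 -0.147  0.23 ] yaw,el [29. 33.] lip [ 0.402 -0.204  0.236] backtop [ 0.51  -0.089  0.161]
-30 0.22 [ 0.5  -0.15  0.22] yaw,el [29. 32.] lip [ 0.398 -0.194  0.201] backtop [ 0.533 -0.09   0.16 ]
-15 0.151 [ 0.499 -0.147  0.227] yaw,el [30. 35.] lip [ 0.397 -0.173  0.186] backtop [ 0.548 -0.085  0.183]
0 0.191 [ 0.499 -0.145  0.231] yaw,el [29. 35.] lip [ 0.404 -0.149  0.171] backtop [ 0.565 -0.088  0.205]
15 0.172 [ 0.5   -0.147  0.225] yaw,el [30. 33.] lip [ 0.42  -0.136  0.146] backtop [ 0.575 -0.097  0.217]
30 0.147 [ 0.5   -0.148  0.225] yaw,el [31. 32.] lip [ 0.439 -0.119  0.134] backtop [ 0.58  -0.108  0.237]
45 0.163 [ 0.499 -0.148  0.225] yaw,el [30. 33.] lip [ 0.462 -0.099  0.131] backtop [ 0.581 -0.124  0.257]
60 0.14 [ 0.499 -0.148  0.225
[... 277 characters left out ...]
80)) [149, 183, 231, 219, 192, 176, 160]
184 (np.int64(253), np.int64(278)) [148, 159, 199, 185, 186, 179, 177]
192 (np.int64(252), np.int64(277)) [152, 163, 195, 181, 178, 178, 180]
200 (np.int64(251), np.int64(275)) [149, 161, 192, 183, 181, 181, 168]
208 (np.int64(250), np.int64(273)) [154, 165, 190, 185, 182, 181]
216 (np.int64(249), np.int64(272)) [150, 166, 187, 182, 180, 183]
224 (np.int64(248), np.int64(270)) [145, 168, 184, 179, 182, 181]
232 (np.int64(246), np.int64(268)) [126, 160, 194, 181, 177, 177]
240 (np.int64(246), np.int64(267)) [155, 172, 186, 180, 178, 177]
248 (np.int64(244), np.int64(265)) [130, 157, 190, 176, 181, 184]
256 (np.int64(248), np.int64(256)) [153, 114, 103]
```

The grip's centre sits at (0.500, -0.148, 0.225), rising 32° towards its +y end, so the pan stands about 60° tipped with one corner in the spout. I'll pinch the grip near its high end and lift the pan out.

jog_arm([
  [-2, -2, 0],
  [-4, -4, 0],
  [-6, -6, 0],
  [-8, -7.3, 0],
  [-8.7, -7.9, 0],
  [-8.7, -7.9, -3],
  [-8.7, -7.9, -6],
  [-8.7, -7.9, -8],
  [-8.7, -7.9, -9.5],
  [-8.7, -7.9, -10.5],
  [-8.7, -7.9, -11.5],
  [-8.7, -7.9, -11.5],
], turn=[0, 0, 0, 0, 0, 0, 0, 0, 0, 0, 0, 0], grip=[0.55, 0.55, 0.55, 0.55, 0.55, 0.55, 0.55, 0.55, 0.55, 0.55, 0.55, 0.55])

```text
time_s: 27.75
position: [0.4857, -0.1213, 0.269]
tcp_rot: [[-0.649, 0.761, -0.001], [0.761, 0.649, 0.001], [0.001, -0.0, -1.0]]
force: [-0.3, 0.9, 0.5]
opening: 0.452
grasp_force: 0.0
```

jog_arm([
  [0, 0, -1],
  [0, 0, -2],
  [0, 0, -2.7],
  [0, 0, -3.3],
  [0, 0, -3.3],
], turn=[0, 0, 0, 0, 0], grip=[0.55, 0.55, 0.55, 0.55, 0.55])

```text
time_s: 28.38
position: [0.4857, -0.1213, 0.236]
tcp_rot: [[-0.649, 0.761, -0.001], [0.761, 0.649, 0.001], [0.001, -0.0, -1.0]]
force: [0.8, 0.4, 0.7]
opening: 0.45
grasp_force: 0.0
```

jog_arm([
  [0, 0, 0],
  [0, 0, 0],
  [0, 0, 0],
  [0, 0, 0],
  [0, 0, 0],
  [0, 0, 0],
], turn=[0, 0, 0, 0, 0, 0], grip=[1, 1, 1, 1, 1, 1])

```text
time_s: 29.12
position: [0.4857, -0.1217, 0.2368]
tcp_rot: [[-0.649, 0.761, -0.0], [0.761, 0.649, -0.001], [-0.0, -0.001, -1.0]]
force: [-3.2, -2.3, 5.3]
opening: 0.279
grasp_force: 28.9
```

jog_arm([
  [0, 0, 0.5],
  [0, 0, 1.2],
  [0, 0, 2],
  [0, 0, 3],
  [0, 0, 4],
  [0, 0, 5],
  [0, 0, 5],
], turn=[0, 0, 0, 0, 0, 0, 0], grip=[1, 1, 1, 1, 1, 1, 1])

```text
time_s: 30.0
position: [0.4866, -0.1218, 0.2877]
tcp_rot: [[-0.649, 0.761, 0.002], [0.761, 0.649, -0.001], [-0.002, 0.001, -1.0]]
force: [-0.0, 0.3, -3.6]
opening: 0.275
grasp_force: 29.5
```

jog_arm([
  [0, 0, 1],
  [0, 0, 2.5],
  [0, 0, 4],
  [0, 0, 6],
  [0, 0, 8],
  [0, 0, 10],
  [0, 0, 11],
  [0, 0, 11],
], turn=[0, 0, 0, 0, 0, 0, 0, 0], grip=[1, 1, 1, 1, 1, 1, 1, 1])

```text
time_s: 31.0
position: [0.4861, -0.1215, 0.3971]
tcp_rot: [[-0.649, 0.761, 0.001], [0.761, 0.649, -0.001], [-0.001, 0.0, -1.0]]
force: [-0.3, -0.5, -2.7]
opening: 0.276
grasp_force: 29.5
```

```bash
python3 brass.py
python3 - <<'E'
from h import *
s=read_state(); print(s["moment"]); 
for n in("wrist","top","side"):
    c=capture(n); cv2.imwrite(f"pics/lift_{n}.png",c["color"]); m=redmask(c)
    k,l,st,ce=cv2.connectedComponentsWithStats(m)
    print(n,[(st[i].tolist(),cv2.boxPoints(cv2.minAreaRect(np.c_[np.where(l==i)[::-1]].astype(np.float32))).round().tolist()) for i in range(1,k) if st[i,4]>25])
    if n=="wrist":
        v=cv2.cvtColor(c["color"],cv2.COLOR_BGR2HSV)[...,2]
        for y in range(100,320,15):
            xs=np.where(m[y])[0]
            if len(xs): print(y,xs.min(),xs.max(),v[y,xs][::5].tolist())
        p=s["position"]; T=np.array(c["camera_from_world"]); print("cam",(-T[:3,:3].T@T[:3,3]).round(3), [ (z,project(c,[*p[:2],z]).round().tolist()) for z in(.35,.4,.42,.44)])
E
```

```text
F [-0.3 -0.5 -2.7] pos [ 0.4861 -0.1215  0.3971] open 0.276
wrist [([276, 157], 670), ([256, 184], 335)]
  red [[248, 245, 53, 65, 2373], [248, 343, 36, 22, 533]]
side [([254, 92], 44), ([315, 187], 125)]
  red [[342, 302, 51, 11, 465]]
[-0.08437725  0.17122338  0.00874584]
wrist [([248, 245, 53, 65, 2382], [[248.0, 309.0], [248.0, 245.0], [300.0, 245.0], [300.0, 309.0]]), ([249, 342, 35, 23, 516], [[249.0, 342.0], [283.0, 342.0], [283.0, 364.0], [249.0, 364.0]])]
250 287 299 [178, 192, 208]
265 249 298 [105, 119, 210, 221, 198, 180, 181, 179]
280 249 295 [113, 112, 142, 176, 125, 106, 107, 104, 103]
295 249 292 [92, 98, 105, 109, 108, 102, 107, 106, 99]
cam [ 0.43  -0.057  0.558] [(0.35, [[273.0, 242.0]]), (0.4, [[273.0, 280.0]]), (0.42, [[273.0, 301.0]]), (0.44, [[273.0, 329.0]])]
top [([185, 303, 21, 39, 197], [[184.0, 304.0], [189.0, 302.0], [205.0, 339.0], [201.0, 342.0]])]
side [([532, 221, 28, 63, 937], [[532.0, 221.0], [559.0, 221.0], [559.0, 283.0], [532.0, 283.0]]), ([342, 302, 51, 11, 463], [[342.0, 303.0], [392.0, 302.0], [392.0, 312.0], [342.0, 313.0]])]
```

The pan is out and weighs 2.7 N, so it is empty. It hangs tipped, and I carry it to the board, where it can be stood on its lip and swung down.

jog_arm([
  [-0.3, 0.6, 0],
  [-0.8, 1.8, 0],
  [-1.6, 3.6, 0],
  [-2.5, 5.6, 0],
  [-3.4, 7.8, 0],
  [-4.4, 10, 0],
  [-5.4, 12.4, 0],
  [-6.5, 14.8, 0],
  [-7.5, 17.2, 0],
  [-8.6, 19.6, 0],
  [-9.6, 22, 0],
  [-10.6, 24.4, 0],
], turn=[-1, -2, -3, -4, -5, -6, -7, -8, -10, -11, -12, -13], grip=[1, 1, 1, 1, 1, 1, 1, 1, 1, 1, 1, 1])

```text
time_s: 32.75
position: [0.3786, 0.124, 0.3966]
tcp_rot: [[-0.461, 0.888, -0.0], [0.888, 0.461, 0.001], [0.001, 0.0, -1.0]]
force: [0.5, -0.1, -2.6]
opening: 0.277
grasp_force: 29.5
```

jog_arm([
  [-0.9, 2.2, 0],
  [-1.7, 4, -0.5],
  [-2.3, 5.2, -1.5],
  [-2.7, 5.9, -3],
  [-2.7, 6, -4.5],
  [-2.7, 6, -6],
  [-2.7, 6, -7.5],
  [-2.7, 6, -9],
  [-2.7, 6, -10],
  [-2.7, 6, -11],
  [-2.7, 6, -12],
  [-2.7, 6, -12],
], turn=[-0.7, -0.7, -0.7, -0.7, -0.7, -0.7, -0.7, -0.7, -0.7, -0.7, -0.7, -0.7], grip=[1, 1, 1, 1, 1, 1, 1, 1, 1, 1, 1, 1])

```text
time_s: 34.25
position: [0.3524, 0.1825, 0.2759]
tcp_rot: [[-0.45, 0.893, -0.002], [0.893, 0.45, -0.0], [0.001, -0.002, -1.0]]
force: [0.1, -0.4, -2.8]
opening: 0.272
grasp_force: 29.5
```

```bash
cat > pbar.py <<'E'
from h import *; import pickle,sys
o={}
for n in("wrist","top","side"):
    c=capture(n); o[n]=c; m=redmask(c); hsv=cv2.cvtColor(c["color"],cv2.COLOR_BGR2HSV)
    k,l,st,ce=cv2.connectedComponentsWithStats(m)
    print(n,[(int(st[i,4]),cv2.boxPoints(cv2.minAreaRect(np.c_[np.where(l==i)[::-1]].astype(np.float32))).round().astype(int).tolist()) for i in range(1,k) if st[i,4]>20])
    m=((hsv[...,0]>12)&(hsv[...,0]<28)&(hsv[...,1]>140)&(hsv[...,2]>110)).astype(np.uint8)
pickle.dump(o,open(sys.argv[1],"wb")); s=read_state(); print(s["position"],s["force"],s["opening"])
E
python3 pbar.py b1.pkl
```

```text
wrist [(1187, [[151, 13], [151, 0], [272, 0], [272, 13]]), (2477, [[248, 309], [248, 245], [300, 245], [300, 309]]), (539, [[249, 342], [283, 342], [283, 364], [249, 364]])]
top [(85, [[260, 262], [269, 259], [273, 269], [264, 272]]), (72, [[185, 304], [189, 302], [198, 323], [193, 325]])]
side [(156, [[539, 278], [559, 269], [564, 280], [544, 289]]), (464, [[342, 303], [392, 302], [392, 312], [342, 313]])]
[0.35338611 0.18264409 0.27685934] [ 0.44631832 -0.40442732 -2.08773029] 0.27344747718256596
```

```bash
cat > fit2.py <<'E'
from h import *; import pickle,sys
from scipy.spatial.transform import Rotation as R
from scipy.optimize import minimize
o=pickle.load(open(sys.argv[1],"rb")); tcp=np.array(eval(sys.argv[2])); yaw=np.radians(float(sys.argv[3]))
c=o["wrist"]; m=redmask(c); m[309:]=0; m[:100]=0
ct=o["top"]; mt=redmask(ct); mt[:, :230]=0
B=np.array([[x,y,z] for x in(-7,7) for y in(-56,56) for z in(-11,11)])/1e3
def pose(q): # el, t along bar of grip point, dz, rho, dyaw, dn
    r=R.from_euler("ZXY",[yaw+q[4],q[0],-q[3]]); n=np.array([np.cos(yaw),np.sin(yaw),0])
    return r, tcp+[0,0,.019+q[2]]-r.apply([0,q[1],0])+n*q[5]
def draw(c,P,sh):
    im=np.zeros(sh,np.uint8); cv2.fillConvexPoly(im,cv2.convexHull((project(c,P)*16).round().astype(np.int32)),1,shift=4); return im
def cost(q):
    r,p=pose(q); P=r.apply(B)+p; im=draw(c,P,m.shape); im[309:]=0
    e=1-(im&m).sum()/max(1,(im|m).sum())
    it=draw(ct,P,mt.shape); e+=1-(it&mt).sum()/max(1,mt.sum())
    return e+ (q[4]/.5)**2*.1+(q[2]/.02)**2*.05+(q[5]/.01)**2*.05
res=[]
for el in(-40,-10,20,40):
    for rho in(40,75,95):
        p0=np.array([np.radians(el),.035,0,np.radians(rho),0,0]); s=np.vstack([p0]+[p0+d for d in np.diag([.3,.02,.01,.3,.1,.003])])
        x=minimize(cost,p0,method="Nelder-Mead",options=dict(initial_simplex=s,maxfev=600)); res.append((x.fun,x.x))
for f,q in sorted(res,key=lambda a:a[0])[:5]:
    r,p=pose(q); L=[r.apply([-.085,y,-.074])+p for y in(-.065,.065)]
    print(round(f,3),"el,rho,dyaw",np.degrees(q[[0,3,4]]).round(0),"t,dz,dn",q[[1,2,5]].round(3),"bar",p.round(3),"lipcorners",np.round(L,3).tolist())
E
python3 fit2.py b1.pkl "[.3534,.1826,.2769]" 26.7
```

```text
0.191 el,rho,dyaw [-21.  26.  -0.] t,dz,dn [ 0.038 -0.002 -0.001] bar [0.368 0.15  0.307] lipcorners [[0.373, 0.044, 0.233], [0.319, 0.152, 0.187]]
0.196 el,rho,dyaw [-24.  94.  -1.] t,dz,dn [ 0.039 -0.005 -0.001] bar [0.368 0.15  0.306] lipcorners [[0.48, 0.102, 0.26], [0.428, 0.209, 0.207]]
0.198 el,rho,dyaw [-4. 24. -2.] t,dz,dn [ 0.039 -0.002 -0.001] bar [0.369 0.147 0.297] lipcorners [[0.356, 0.061, 0.2], [0.302, 0.179, 0.19]]
0.198 el,rho,dyaw [-24.  94.   1.] t,dz,dn [ 0.038 -0.003 -0.001] bar [0.369 0.152 0.309] lipcorners [[0.482, 0.107, 0.263], [0.427, 0.212, 0.209]]
0.202 el,rho,dyaw [-35.  93.   0.] t,dz,dn [ 0.037  0.002 -0.001] bar [0.367 0.155 0.319] lipcorners [[0.482, 0.102, 0.29], [0.434, 0.197, 0.215]]
```

Run:
```python
from h import *; import pickle
o=pickle.load(open("b1.pkl","rb")); tcp=np.array([.3534,.1826,.2769]); g=tcp+[0,0,.019]
tx=np.array([-.45,.893,0]); ty=np.array([.893,.45,0])
for el in(-45,-20,0,20,45):
    e=np.radians(el); d=tx*np.cos(e)+[0,0,np.sin(e)]; up=-tx*np.sin(e)+[0,0,np.cos(e)]
    for t in(.018,-.094):
        q=[g+d*t+up*s*.007+ty*w*.011 for s in(1,-1) for w in(-1,1)]
        print(el,t,"wrist",project(o["wrist"],q).round().astype(int).tolist(),"top",project(o["top"],q).mean(0).round())
M=[];F=[]
for _ in range(3): s=read_state(); M.append(s["moment"]);F.append(s["force"]);capture("top")
print(np.mean(M,0),np.mean(F,0))
m=redmask(o["wrist"])
for y in(245,248,252,256,260,264,270,280,290,305,345,355,362):
    xs=np.where(m[y])[0]; print(y,xs.min() if len(xs) else 0,xs.max() if len(xs) else 0,end=" | ")
```

```text
-45 0.018 wrist [[251, 254], [299, 254], [253, 264], [297, 264]] top [235. 280.]
-45 -0.094 wrist [[243, 562], [308, 562], [246, 547], [305, 547]] top [266. 266.]
-20 0.018 wrist [[250, 258], [300, 258], [252, 256], [298, 256]] top [233. 282.]
-20 -0.094 wrist [[250, 509], [300, 509], [252, 487], [297, 487]] top [276. 260.]
0 0.018 wrist [[249, 268], [302, 268], [251, 254], [299, 254]] top [232. 282.]
0 -0.094 wrist [[254, 457], [295, 457], [255, 434], [294, 434]] top [278. 259.]
20 0.018 wrist [[249, 282], [302, 282], [250, 258], [300, 258]] top [233. 282.]
20 -0.094 wrist [[256, 404], [292, 404], [257, 382], [291, 382]] top [275. 259.]
45 0.018 wrist [[248, 303], [303, 303], [249, 269], [302, 269]] top [234. 281.]
45 -0.094 wrist [[258, 341], [290, 341], [258, 320], [290, 320]] top [267. 263.]
[-0.08266104  0.19611604  0.03852664] [ 0.15579978  0.15529933 -2.63713945]
245 296 296 | 248 290 298 | 252 283 300 | 256 248 300 | 260 248 299 | 264 248 298 | 270 249 297 | 280 249 294 | 290 248 293 | 305 248 290 | 345 249 283 | 355 251 274 | 362 255 265 |
```

Fit: the pan hangs with its rear up and its -y lip corner lowest, and its centre of mass already lies behind that corner. So if that corner stands on the board, it will swing down onto its floor. I shift over and lower until it touches.

jog_arm([
  [0.4, -1.5, 0],
  [0.8, -3.5, 0],
  [1.3, -5.5, -1],
  [1.7, -7, -2.5],
  [1.7, -7.3, -4.5],
  [1.7, -7.3, -6.5],
  [1.7, -7.3, -8.5],
  [1.7, -7.3, -10],
  [1.7, -7.3, -11.5],
  [1.7, -7.3, -12.5],
  [1.7, -7.3, -13],
  [1.7, -7.3, -13],
], turn=[0, 0, 0, 0, 0, 0, 0, 0, 0, 0, 0, 0], grip=[1, 1, 1, 1, 1, 1, 1, 1, 1, 1, 1, 1])

```text
time_s: 36.05
position: [0.3729, 0.1102, 0.1483]
tcp_rot: [[-0.45, 0.893, 0.007], [0.893, 0.45, 0.001], [-0.002, 0.007, -1.0]]
force: [-0.7, 2.9, 12.9]
opening: 0.269
grasp_force: 30.0
```

jog_arm([
  [0, 0, 0.1],
  [0.4, 0.2, 0.1],
  [0.8, 0.4, 0],
  [1.2, 0.6, 0],
  [1.6, 0.8, -0.2],
], turn=[0, 0, 0, 0, 0], grip=[0.66, 0.64, 0.64, 0.64, 0.64])

```text
time_s: 36.67
position: [0.3861, 0.1177, 0.1443]
tcp_rot: [[-0.451, 0.893, -0.0], [0.893, 0.451, -0.0], [0.0, -0.0, -1.0]]
force: [-0.3, 0.7, 0.2]
opening: 0.36
grasp_force: 0.0
```

```bash
python3 pbar.py b2.pkl
python3 - <<'E'
import pickle,numpy as np
from h import *
o=pickle.load(open("b2.pkl","rb"))["wrist"]; m=redmask(o)
for y in range(200,370,10):
    xs=np.where(m[y])[0]; print(y,(xs.min(),xs.max()) if len(xs) else 0,end=" | ")
E
```

```text
wrist [(3597, [[218, 132], [244, 129], [258, 302], [231, 304]])]
top [(196, [[184, 304], [189, 302], [205, 339], [201, 342]])]
side [(901, [[531, 219], [559, 219], [559, 283], [531, 283]]), (197, [[323, 223], [330, 220], [342, 252], [335, 254]]), (464, [[342, 303], [392, 302], [392, 312], [342, 313]])]
[0.38594442 0.11762372 0.14425857] [-0.117585    0.26691523  0.43136403] 0.36078150835489736
200 (np.int64(224), np.int64(246)) | 210 (np.int64(224), np.int64(248)) | 220 (np.int64(225), np.int64(249)) | 230 (np.int64(226), np.int64(248)) | 240 (np.int64(227), np.int64(249)) | 250 (np.int64(228), np.int64(251)) | 260 (np.int64(241), np.int64(252)) | 270 (np.int64(241), np.int64(253)) | 280 (np.int64(241), np.int64(253)) | 290 (np.int64(242), np.int64(248)) | 300 (np.int64(240), np.int64(250)) | 310 0 | 320 0 | 330 0 | 340 0 | 350 0 | 360 0 |
```

jog_arm([
  [0, 0, 1],
  [0, 0, 4],
  [0, 0, 8],
  [0, 0, 12],
  [0, 0, 15],
  [0, 0, 15],
  [0, 0, 15],
], turn=[0, 0, 0, 0, 0, 0, 0], grip=[0.64, 0.5, 0.4, 0.4, 0.4, 0.4, 0.4])

```text
time_s: 37.7
position: [0.385, 0.1175, 0.2941]
tcp_rot: [[-0.45, 0.893, -0.001], [0.893, 0.45, -0.0], [0.0, -0.001, -1.0]]
force: [0.9, 0.3, 0.0]
opening: 0.599
grasp_force: 0.0
```

```bash
python3 pbar.py b3.pkl
cat > fit3.py <<'E'
from h import *; import pickle,sys
from scipy.spatial.transform import Rotation as R
from scipy.optimize import minimize
o=pickle.load(open(sys.argv[1],"rb")); V=[];M=[]
for n in("wrist","side"):
    c=o[n]; m=redmask(c)
    if n=="side": m[270:]=0; m[:,500:]=0
    k,l,st,_=cv2.connectedComponentsWithStats(m); V.append(c); M.append((l==1+np.argmax(st[1:,4])).astype(np.uint8))
B=np.array([[x,y,z] for x in(-7,7) for y in(-56,56) for z in(-11,11)])/1e3
def f(q):
    P=R.from_euler("ZXY",[q[3],q[4],-q[5]]).apply(B)+q[:3]; e=0
    for c,m in zip(V,M):
        im=np.zeros_like(m); cv2.fillConvexPoly(im,cv2.convexHull((project(c,P)*16).round().astype(np.int32)),1,shift=4)
        e+=1-(im&m).sum()/max(1,(im|m).sum())
    return e/2
x0=eval(sys.argv[2]); res=[]
for y in(0,27,60,90):
  for rho in(0,30,60,90):
    p0=np.array([*x0,np.radians(y),0,np.radians(rho)]); s=np.vstack([p0]+[p0+d for d in np.diag([.03,.03,.03,.4,.3,.3])])
    r=minimize(f,p0,method="Nelder-Mead",options=dict(initial_simplex=s,maxfev=900)); res.append((r.fun,r.x))
for e,q in sorted(res,key=lambda a:a[0])[:6]: print(round(e,3),q[:3].round(4),"yaw,el,rho",np.degrees(q[3:]).round(1))
E
python3 fit3.py b3.pkl "[.46,.19,.1]"
```

```text
wrist [(1506, [[238, 120], [253, 119], [258, 225], [243, 226]])]
top [(197, [[185, 304], [189, 302], [205, 340], [201, 342]])]
side [(871, [[532, 219], [559, 219], [559, 283], [532, 283]]), (197, [[323, 223], [330, 220], [342, 252], [335, 254]]), (465, [[342, 302], [392, 302], [392, 312], [342, 312]])]
[0.38501455 0.11751251 0.29343216] [0.45828074 0.54668263 0.24335682] 0.5970429042485152
1.0 [0.46 0.19 0.1 ] yaw,el,rho [0. 0. 0.]
1.0 [0.46 0.19 0.1 ] yaw,el,rho [ 0.  0. 30.]
1.0 [0.46 0.19 0.1 ] yaw,el,rho [ 0.  0. 60.]
1.0 [0.46 0.19 0.1 ] yaw,el,rho [ 0.  0. 90.]
1.0 [0.46 0.19 0.1 ] yaw,el,rho [27.  0.  0.]
1.0 [0.46 0.19 0.1 ] yaw,el,rho [27.  0. 30.]
```

```bash
python3 - <<'E'
from h import *; import pickle
o=pickle.load(open("b3.pkl","rb"))
for z in(.104,.09,.06): 
    w=at_z(o["wrist"],[[245.5,119.5],[250.5,225.5]],z); s=at_z(o["side"],[[326.5,221.5],[338.5,253]],z); print(z,w.round(3).tolist(),np.linalg.norm(w[0]-w[1]).round(3),s.round(3).tolist())
E
python3 fit3.py b3.pkl "[.36,.15,.1]"
```

```text
0.104 [[0.331, 0.166, 0.104], [0.383, 0.07, 0.104]] 0.108 [[0.389, 0.07, 0.104], [0.326, 0.185, 0.104]]
0.09 [[0.331, 0.165, 0.09], [0.384, 0.066, 0.09]] 0.113 [[0.393, 0.051, 0.09], [0.329, 0.168, 0.09]]
0.06 [[0.329, 0.163, 0.06], [0.387, 0.055, 0.06]] 0.122 [[0.402, 0.01, 0.06], [0.335, 0.133, 0.06]]
0.191 [0.3592 0.1136 0.0917] yaw,el,rho [27.5  7.6 -2.9]
0.227 [0.3589 0.1148 0.0955] yaw,el,rho [25.7  7.2 -5.3]
0.273 [0.3595 0.1146 0.0949] yaw,el,rho [26.5  8.4  6.1]
0.281 [0.3614 0.1163 0.0993] yaw,el,rho [ 22.4  12.6 159.2]
0.389 [0.3595 0.1164 0.0994] yaw,el,rho [24.4  9.6 80.6]
0.392 [0.3593 0.1158 0.0968] yaw,el,rho [24.3  7.6 83.2]
```

Good news: the pan has landed upright (tilt about 0°, yaw 27.5°), with its grip at (0.359, 0.114, 0.092), but it lies half off the board's near edge. I re-grip it by the red grip and put it on the board properly.

jog_arm([
  [-1, -0.1, 0],
  [-2, -0.2, 0],
  [-2.6, -0.4, -3],
  [-2.6, -0.4, -7],
  [-2.6, -0.4, -11],
  [-2.6, -0.4, -14],
  [-2.6, -0.4, -16],
  [-2.6, -0.4, -17],
  [-2.6, -0.4, -17],
], turn=[0, 0, 0, 0, 0, 0, 0, 0, 0], grip=[0.55, 0.55, 0.55, 0.55, 0.55, 0.55, 0.55, 0.55, 0.55])

```text
time_s: 38.98
position: [0.3595, 0.1135, 0.1243]
tcp_rot: [[-0.45, 0.893, -0.001], [0.893, 0.45, -0.0], [0.001, -0.001, -1.0]]
force: [-0.1, 0.8, 0.1]
opening: 0.448
grasp_force: 0.0
```

jog_arm([
  [0, 0, -1],
  [0, 0, -2.5],
  [0, 0, -4],
  [0, 0, -4.8],
  [0, 0, -4.8],
], turn=[0, 0, 0, 0, 0], grip=[0.55, 0.55, 0.55, 0.55, 0.55])

```text
time_s: 39.6
position: [0.3599, 0.1136, 0.0763]
tcp_rot: [[-0.451, 0.893, -0.001], [0.893, 0.451, -0.0], [0.0, -0.0, -1.0]]
force: [-0.2, -0.2, 0.7]
opening: 0.45
grasp_force: 0.0
```

jog_arm([
  [0, 0, 0],
  [0, 0, 0],
  [0, 0, 0],
  [0, 0, 0],
  [0, 0, 0],
  [0, 0, 0],
  [0, 0, 0],
], turn=[0, 0, 0, 0, 0, 0, 0], grip=[1, 1, 1, 1, 1, 1, 1])

```text
time_s: 40.48
position: [0.3619, 0.1138, 0.0774]
tcp_rot: [[-0.451, 0.893, 0.005], [0.893, 0.451, 0.0], [-0.002, 0.005, -1.0]]
force: [-0.1, 1.4, 7.4]
opening: 0.168
grasp_force: 29.5
```

jog_arm([
  [0, 0, 0.5],
  [0, 0, 1.5],
  [0, 0, 3],
  [0, 0, 5],
  [0, 0, 7],
  [0.6, 0.5, 8],
  [2, 1.6, 8],
  [4, 3.2, 8],
  [6.5, 5.2, 8],
  [9, 7.3, 8],
  [11.5, 9.3, 8],
  [12.9, 10.4, 8],
], turn=[0, 0, 0, 0, 0, 0, 0, 0, 0, 0, 0, 0], grip=[1, 1, 1, 1, 1, 1, 1, 1, 1, 1, 1, 1])

```text
time_s: 41.98
position: [0.4894, 0.2183, 0.1566]
tcp_rot: [[-0.451, 0.893, -0.0], [0.893, 0.451, -0.0], [0.0, -0.0, -1.0]]
force: [0.1, -0.8, -3.4]
opening: 0.155
grasp_force: 30.0
```

jog_arm([
  [0, 0, -1],
  [0, 0, -2.5],
  [0, 0, -4],
  [0, 0, -5],
  [0, 0, -6],
  [0, 0, -6.6],
  [0, 0, -7],
  [0, 0, -7.3],
  [0, 0, -7.6],
  [0, 0, -7.8],
  [0, 0, -7.8],
], turn=[0, 0, 0, 0, 0, 0, 0, 0, 0, 0, 0], grip=[1, 1, 1, 1, 1, 1, 1, 1, 1, 1, 1])

```text
time_s: 43.35
position: [0.4892, 0.2176, 0.0794]
tcp_rot: [[-0.451, 0.893, 0.001], [0.893, 0.451, 0.0], [-0.0, 0.001, -1.0]]
force: [-1.6, -0.6, 3.8]
opening: 0.16
grasp_force: 30.0
```

jog_arm([
  [0, 0, -0.2],
  [0, 0, -0.3],
  [0, 0, -0.3],
  [0, 0, -0.3],
  [0, 0, -0.3],
  [0, 0, -0.3],
  [0, 0, -0.3],
], turn=[0, 0, 0, 0, 0, 0, 0], grip=[1, 1, 0.8, 0.6, 0.5, 0.45, 0.45])

```text
time_s: 44.22
position: [0.4889, 0.2175, 0.0753]
tcp_rot: [[-0.45, 0.893, -0.0], [0.893, 0.45, -0.0], [0.0, -0.0, -1.0]]
force: [-0.3, 0.4, -0.2]
opening: 0.524
grasp_force: 0.0
```

jog_arm([
  [0, 0, 1],
  [0, 0, 3],
  [0, 0, 6],
  [0, 0, 10],
  [0, 0, 14],
  [0, 0, 18],
  [0, 0, 20],
  [0, 0, 20],
], turn=[0, 0, 0, 0, 0, 0, 0, 0], grip=[0.45, 0.45, 0.45, 0.45, 0.3, 0, 0, 0])

```text
time_s: 45.22
position: [0.4899, 0.2178, 0.2778]
tcp_rot: [[-0.451, 0.893, 0.005], [0.893, 0.451, 0.001], [-0.001, 0.005, -1.0]]
force: [-0.1, 0.4, 0.6]
opening: 0.919
grasp_force: 0.0
```

```bash
python3 pbar.py c1.pkl; python3 fit3.py c1.pkl "[.49,.217,.093]"; python3 brass.py
```

```text
wrist [(1425, [[264, 238], [264, 129], [277, 129], [277, 238]])]
top [(28, [[189, 313], [193, 313], [193, 323], [189, 323]])]
side [(145, [[267, 233], [273, 232], [275, 259], [269, 260]]), (137, [[539, 278], [559, 271], [563, 281], [543, 288]]), (464, [[342, 312], [342, 302], [392, 302], [392, 312]])]
[0.48807457 0.21733491 0.27458843] [-0.69467989 -0.02269128  0.21283416] 0.9805210751779424
0.245 [0.4863 0.2237 0.1078] yaw,el,rho [26.2 17.2 -0.5]
0.247 [0.4874 0.2201 0.1034] yaw,el,rho [26.2 15.9 -2.1]
0.253 [0.4864 0.224  0.108 ] yaw,el,rho [25.8 17.  -0.5]
0.276 [0.4883 0.2202 0.1027] yaw,el,rho [26.  21.6  1.4]
0.306 [0.4893 0.2175 0.0877] yaw,el,rho [27.   0.5 -2.7]
0.401 [0.4878 0.2221 0.1116] yaw,el,rho [25.6 22.9 12.1]
F [-0.7 -0.   0.2] pos [0.4881 0.2173 0.2746] open 0.981
wrist [([102, 39], 5623), ([37, 47], 213)]
  red [[267, 130, 14, 111, 1442]]
side [([300, 99], 31), ([256, 151], 67), ([316, 187], 104)]
  red [[267, 233, 9, 27, 145], [342, 302, 51, 11, 464]]
```

Now I return to the starting pose so the cameras can be compared with the first pictures.

jog_arm([
  [-2, 2.5, 1],
  [-5, 6.5, 1],
  [-8, 10.5, 1],
  [-11, 14.5, 1],
  [-14, 18.5, 0],
  [-17, 22.5, -1],
  [-20, 26.5, -2],
  [-23, 30.5, -3],
  [-26, 34.5, -4],
  [-27.6, 37, -5.3],
  [-27.6, 37, -5.3],
  [-27.6, 37, -5.3],
], turn=[3, 8, 13, 18, 23, 28, 33, 38, 43, 43.3, 43.3, 43.3], grip=[0, 0, 0, 0, 0, 0, 0, 0, 0, 0, 0, 0])

```text
time_s: 46.98
position: [0.2132, 0.5867, 0.2218]
tcp_rot: [[-0.94, 0.341, -0.0], [0.341, 0.94, -0.002], [-0.0, -0.002, -1.0]]
force: [0.3, 0.4, 0.5]
opening: 0.999
grasp_force: 0.0
```

Run:
```python
from h import *
for n in("top","side"):
    c=capture(n); a=cv2.imread(f"pics/{n}1.png"); d=(cv2.absdiff(c["color"],a).max(2)>45).astype(np.uint8)
    d=cv2.morphologyEx(d,cv2.MORPH_OPEN,np.ones((2,2),np.uint8)); d=cv2.dilate(d,np.ones((5,5),np.uint8))
    k,l,st,ce=cv2.connectedComponentsWithStats(d); print(n,"diff",[st[i,:4].tolist() for i in range(1,k)])
    hs=cv2.cvtColor(c["color"],cv2.COLOR_BGR2HSV)
    for nm,m in(("red",redmask(c)),("red0",redmask(dict(color=a))),("brass",((hs[...,0]>12)&(hs[...,0]<28)&(hs[...,1]>160)&(hs[...,2]>120)).astype(np.uint8))):
        k,l,st,ce=cv2.connectedComponentsWithStats(m)
        for i in range(1,k):
            if st[i,4]>25: print("  ",nm,int(st[i,4]),ce[i].round(1).tolist(),cv2.boxPoints(cv2.minAreaRect(np.c_[np.where(l==i)[::-1]].astype(np.float32))).round(1).tolist() if nm!="brass" else st[i,:4].tolist())
    cv2.imwrite(f"pics/end_{n}.png",c["color"])
print(read_state()["position"],read_state()["time_s"])
```

```text
top diff [[398, 181, 69, 72], [195, 184, 81, 81], [320, 187, 6, 13], [336, 190, 43, 45], [319, 204, 6, 9], [317, 235, 6, 6]]
   red 194 [227.9, 222.0] [[208.6999969482422, 229.60000610351562], [245.39999389648438, 210.0], [247.6999969482422, 214.1999969482422], [210.89999389648438, 233.8000030517578]]
   red 209 [195.0, 322.0] [[184.39999389648438, 304.0], [189.1999969482422, 301.8999938964844], [205.39999389648438, 339.6000061035156], [200.60000610351562, 341.6000061035156]]
   red0 198 [229.5, 220.9] [[210.10000610351562, 228.5], [246.89999389648438, 209.0], [249.10000610351562, 213.1999969482422], [212.3000030517578, 232.60000610351562]]
   red0 210 [195.1, 322.1] [[184.39999389648438, 304.0], [189.1999969482422, 301.8999938964844], [205.60000610351562, 340.0], [200.8000030517578, 342.1000061035156]]
   brass 382 [535.9, 65.6] [513, 55, 43, 23]
   brass 231 [349.4, 220.5] [338, 206, 24, 24]
   brass 74 [370.6, 221.5] [368, 215, 7, 16]
   brass 1146 [208.8, 311.4] [188, 289, 44, 53]
   brass 983 [180.2, 324.6] [160, 301, 42, 54]
side diff [[318, 136, 33, 14], [268, 172, 60, 55], [2
[... 406 characters left out ...]
 262.7] [[532.0, 236.0], [559.0, 236.0], [559.0, 283.0], [532.0, 283.0]]
   red0 154 [270.5, 244.5] [[265.79998779296875, 231.1999969482422], [271.5, 230.39999389648438], [275.1000061035156, 258.0], [269.3999938964844, 258.70001220703125]]
   red0 882 [548.5, 262.7] [[529.4000244140625, 273.20001220703125], [548.4000244140625, 235.1999969482422], [575.5999755859375, 248.8000030517578], [556.5999755859375, 286.79998779296875]]
   brass 37 [318.9, 186.7] [315, 182, 8, 10]
   brass 60 [331.7, 304.1] [329, 295, 7, 19]
   brass 37 [338.6, 313.8] [337, 309, 5, 12]
   brass 259 [347.5, 342.8] [338, 332, 23, 19]
   brass 457 [393.1, 349.8] [380, 334, 25, 29]
[0.2138537  0.58677501 0.2226737 ] 47.075
```

Run:
```python
from h import *
c=capture("top"); g=c["color"].max(2)
q=project(c,[[.497,-.2725,.138],[.541,-.2758,.138],[.453,-.269,.138]]); print(q.round(1))
x0,y0=q[0].round().astype(int); print(g[y0,x0-14:x0+15].tolist())
m=(g<40).astype(np.uint8); m[:, :400]=0; m[:,480:]=0; m[:185]=0; m[255:]=0
k,l,st,ce=cv2.connectedComponentsWithStats(m)
for i in range(1,k):
    if st[i,4]>40: print(st[i].tolist(),ce[i].round(1),at_z(c,ce[i],.138).round(4))
b=capture("side"); hs=cv2.cvtColor(b["color"],cv2.COLOR_BGR2HSV)
for n,cc in(("top",c),("side",b)):
    hs=cv2.cvtColor(cc["color"],cv2.COLOR_BGR2HSV); m=((hs[...,0]>8)&(hs[...,0]<28)&(hs[...,1]>120)&(hs[...,2]>90)).astype(np.uint8)
    s=project(cc,[[.459,-.158,.13],[.559,-.158,.13],[.559,-.058,.13],[.459,-.058,.13]]); print(n,"spout end",s.round().tolist(),"bin floor",project(cc,[[.43,-.17,.044],[.59,-.18,.044],[.59,-.04,.044],[.43,-.04,.044]]).round().tolist())
hs=cv2.cvtColor(c["color"],cv2.COLOR_BGR2HSV)
for y in range(188,236,2):
    print(y,"".join("b" if 95<h<130 and s>90 else "T" if 5<h<30 and s>110 else "r" if s<60 else "." for h,s,v in hs[y,330:384]))
```

```text
[[420.9 215.6]
 [421.6 198.5]
 [420.  232.8]]
[160, 160, 159, 159, 159, 159, 166, 166, 162, 122, 17, 45, 56, 49, 25, 117, 246, 253, 174, 144, 147, 151, 147, 136, 252, 239, 235, 235, 235]
top spout end [[376.0, 231.0], [376.0, 192.0], [337.0, 192.0], [338.0, 231.0]] bin floor [[374.0, 242.0], [377.0, 184.0], [326.0, 184.0], [327.0, 243.0]]
side spout end [[326.0, 170.0], [295.0, 164.0], [284.0, 178.0], [316.0, 185.0]] bin floor [[333.0, 193.0], [288.0, 182.0], [272.0, 203.0], [322.0, 215.0]]
188 rrrrrrrrrrrrrrrrrrrrrrrrrrrrrrrrrrrrrrrrrrrrrrrrrrrrrr
190 rrrrrrrrrrrrrrrrrrrrrrrrrrrrrrrrrrrrrrrrrrrrrrrrrrrrrr
192 rrrrrrrrrbbbbbbbbbbbbbbbbbbbb.rrrrrrrrrrrrrrrrrrrrrrrr
194 rrrrrrrrrbbbbbbbbbbbbbbbbbbbbbbbbbbbbbbbbbbbbb.rrrrrrr
196 rrrrrrrrrbbbbbbbbbbbbbbbbbbbbbbbbbbbbbbbbbbbbbbrrrrrrr
198 rrrrrrrrrbbbbbbbbbbbbbbbbbbbbbbbbbbbbbbbbbbbbbbrrrrrrr
200 rrrrrrrrrbbbbbbbbbbbbbbbbbbbbbbbbbbbbbbbbbbbbbrrrrrrrr
202 rrrrrrrrrbbbbbbbbbbbbbbbbbbbbbbbbbbbbbbbbbbbbbrrrrrrrr
204 rrrrrrrrbbbbbbbbbbbbbbbbbbbbbbbbbbbbbbbbbbbbbbrrrrrrrr
206 rrrrrrrrTTTT.bbbbbbbbbbbbbbbbbbbbbbbbbbbbbbbbbrrrrrrrr
208 rrrrrrrrTTTTTrbbbbbbbbbbbbbbbbbbbbbbbbbbbbbbbbrrrrrrrr
210 rrrrrrrrTTTTTTrbbbbbbbbbbbbbbbbbbbbbbbbbbbbbbbrrrrrrrr
212 rrrrrrrrTTTTTTbbbbbbbbbbbbbbbbbbbbbbbbbbbbbbbbrrrrrrrr
214 rrrrrrrrTTTTT.bbbbbb.TTTTT.brbbbbbbbb.r....rrrrrrrrrrr
216 rrrrrrr.TTTTTTTT..brTTTTTTTTTTbbbbbbbTTTTTTTTTrrrrrrrr
218 rrrrrrr.TTTTTTTTTTTTTTTTTTTTT.bbbbbbbTTTTTTTT.rrrrrrrr
220 rrrrrrr.TTTTTTTTTTTTTTTTTTTTTbbbbbbbbrTTTTTTT.rrrrrrrr
222 rrrrrrr.bbrTTTTTTTTTTTTTTTTTTTT.bbbbbrTTTTTTT.rrrrrrrr
224 rrrrrrrbbbbbrTTTTTTTTTTTTTTTTTTT.bbbbrTTTTT.brrrrrrrrr
226 rrrrrrrbbbbbbbbrbb.TTTTTTTTTTTTT.bbbbrTTTT.brrrrrrrrrr
228 rrrrrrrbbbbbbbbbbb.TTTTTTTTTTTTrbbbbbrTTTTTT.rrrrrrrrr
230 rrrrrrrrrrrrrrrrrrr.......rrbbbbbbbbbrTTTTTTTrrrrrrrrr
232 rrrrrrrrrrrrrrrrrrrrrrrrrrrrrrrrrrrrrrrrrrrrrrrrrrrrrr
234 rrrrrrrrrrrrrrrrrrrrrrrrrrrrrrrrrrrrrrrrrrrrrrrrrrrrrr
```

Run:
```python
from h import *
a=cv2.imread("pics/top_2.png"); b=capture("top")["color"]
for y in(205,212,220,228): print(a[y,406:436].max(1).tolist(),"\n",b[y,406:436].max(1).tolist())
```

```text
[165, 165, 166, 168, 169, 168, 168, 174, 157, 156, 147, 63, 31, 65, 67, 43, 9, 243, 252, 155, 131, 157, 145, 142, 135, 228, 223, 218, 190, 204] 
 [153, 152, 154, 157, 155, 157, 157, 157, 142, 144, 137, 62, 27, 59, 61, 40, 9, 223, 242, 146, 122, 147, 136, 131, 124, 211, 209, 201, 172, 187]
[167, 166, 165, 168, 169, 169, 167, 168, 169, 172, 144, 67, 37, 69, 57, 34, 62, 255, 255, 255, 185, 162, 163, 163, 164, 152, 255, 246, 243, 243] 
 [156, 154, 155, 156, 157, 155, 156, 154, 154, 161, 135, 60, 35, 62, 56, 28, 57, 249, 252, 247, 172, 150, 151, 154, 149, 139, 254, 241, 238, 238]
[169, 169, 168, 168, 170, 171, 172, 156, 151, 159, 97, 23, 61, 67, 50, 17, 207, 255, 255, 195, 155, 161, 161, 159, 145, 255, 244, 242, 242, 241] 
 [155, 156, 156, 158, 157, 162, 159, 146, 142, 148, 90, 24, 54, 62, 49, 16, 189, 249, 253, 177, 144, 150, 149, 147, 134, 251, 238, 235, 234, 235]
[142, 163, 170, 169, 168, 166, 170, 168, 169, 145, 55, 32, 65, 63, 38, 4, 255, 255, 196, 154, 161, 163, 163, 156, 141, 254, 244, 242, 241, 241] 
 [133, 152, 158, 156, 155, 155, 159, 157, 157, 137, 59, 29, 59, 59, 36, 3, 253, 255, 180, 145, 153, 151, 151, 144, 130, 249, 237, 235, 235, 235]
```

The carriage is exactly where it was after the push. The tees are in the bin, the pan is back on the board, and nothing else has moved, so I hand in.

```bash
python3 -c "
from rig import *
print(hand_in())"
```

```text
the job is handed in; nothing more can be done
None
```

Handed in at about 47 s, with the bin home, the tees in it (two sure in view, all three by the pan's weight loss) and the empty pan upright on the board; but the pan jammed in the chute while tipping, and on the way back I dropped it half off the board's near edge and had to re-grip it.

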